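# Shut and latch the watch pressure tester

## Task

A watch is lying in the pressure tester; close the tester for the test. Swing its door shut against the seal, hook the wire loop over the keeper on top of the door so that the bar is caught under the keeper's lip, then press the latch lever down over centre until it lies flat and holds by itself. Work by feel: push neither the door nor the lever with more than about 25 N (the seal is stiff: leave it to the latch to squeeze it), and leave the loose things round the tester where they are.

Things in the scene. Friction and masses are not known exactly. Their poses are not given: they have to be found in the camera images.
- tester: pressure tester: hollow grey block 124 x 90 mm on a dark base plate, fixed to the bench. Origin on the bench beneath it; x axis from the door to the back, y to the left, z up; (x, y, z) in mm below are in this frame. Flat roof at z = 88, x -42 to 82, y -45 to 45. Latch on the roof at y = 0: base y -15 to 15, cheeks to z = 109. A gauge, 52 mm tall, at the roof's rear left corner (y over 9)
- door (a joint): door angle, rad, grows as its free right edge swings out to -x. Starts 0.3 to 0.65. Stays where left; 1 to 2 N at the edge swings it. At 0.085 it meets the stiff rubber seal: at door_push 6 N then starts to squeeze the seal, but 44 N would be needed to reach 0. Drawn shut by the latch it settles at about -0.01 to 0.04
- door_leaf: the door; origin on its upright hinge axis at (-47, 52), z = 0. An aluminium frame 22 mm thick with a window, 92 mm wide, flat top at z = 88. At angle 0 its axes are the tester's, its inner face is the plane x = -47, its outer face x = -69, its free edge y = -46
- door_push (a point): a place to push: on the door's outer face, 8 mm below its top, 80 mm from the hinge, 14 mm from the free edge; x axis square into the door. A black knob (20 mm wide) sticks out 18 mm from this face, 8 mm nearer the edge and 32 mm lower
- hook_seat (a point): on the door, at (-56, 0, 96) at angle 0: about the place of the bar axis when drawn tight; axes as the tester at angle 0. Keeper: hook 16 mm wide, post face 2 mm behind this point; lip 3 mm thick, underside 2 mm above, tip 3 mm in front (-x) of it; foot 6.4 mm below. The bar must go down 5 mm or more in front, then back (+x) under the lip. The keeper may be 1 mm off fore or aft, unmeasured
- lever (a joint): lever angle, rad: 0 flat along +x, home on its stop; 1.57 upright; 1.92 open stop, leaning to the door. Starts 1.68 to 1.88, stays where left (0.5 to 1 N at the tab). With the loop hooked the pull begins below about 0.9 and pressing at the tab takes up to 5 to 10 N; dead centre at about 0.15; below that it pulls itself home and holds
- lever_arm: the steel lever, 18 mm wide; origin on its pivot axis (along y) at (-8, 0, 102), x axis along the lever; its outer face (top face at angle 0) runs 5 mm off the line through the pivot, out to 50 mm; from 50 to 66 mm out is the finger tab, 16 mm wide, 5 to 9 mm off that line
- lever_tab (a point): middle of the finger tab's outer face, 56 mm out from the pivot and 7 mm off the line; press here, square to the lever, from the door's side when it is upright and from above when it is low. z axis: out of the face
- loop (a joint): angle of the wire loop against the lever, rad: 0 latched, grows as the loop is raised. Its legs rise from pin to bar at (loop - lever - 0.098) rad above level; start 0.17 to 0.63, clear of the door. It stays where left by light friction, so it turns up with the lever as that closes unless the bar is caught under the lip
- loop_pin (a point): pin on the lever that the loop turns on, 13 mm from the pivot: x = -8 + 13 cos(lever - 0.058), z = 102 + 13 sin(lever - 0.058). The loop is a stiff U of 4 mm wire, 34 mm over its two straight legs (y = -15 and 15; grasp across both, e.g. 36 mm from the pin). Pulling it to -x opens the lever to its stop, to +x draws the lever toward shut (2 to 4 N)
- loop_bar (a point): middle of the loop's cross bar (its axis), 61.2 mm from the pin; 4 mm thick, 30 mm long, along y. With the lever fully open and the door on its seal it comes down about 8 mm in front of hook_seat
- loupe: a black watchmaker's loupe, 33 mm wide, 28 mm high, lying to the right of the tester (seen from the robot); origin at the centre of its underside; not to be disturbed
- watch_head: a loose watch head, 44 x 37 x 11 mm, lying to the right of the tester, near its door; origin at the centre of its underside; not to be disturbed
- driver: a small screwdriver, 98 mm long, 10 mm thick, lying to the right of the tester; origin at the centre of its underside; not to be disturbed
- parts_pot: a low round parts pot, 29 mm wide, 13 mm high, lying to the left of the tester, near its door; origin at the centre of its underside; not to be disturbed

How it is judged:
By the outcome, as a careful person would: the job done as asked, in the order asked, and still so for the second after the job is handed in, with the robot touching nothing.
It also fails if it takes over 64 s, if anything falls off the work surface, if the arm or the gripper's body presses on something with over 40 N, if the wrist force passes 120 N, or if a joint passes its speed limit or range.

## Robot

A 6-joint arm with a two-finger parallel gripper is mounted at the origin on a cart in front of the work surface, level with it; the furniture and walls round the work are solid. World frame = base frame: x ahead of the robot, y to its left, z up, the work surface at z = 0. Lengths are in mm, angles in rad, forces in N, time in s.
With the tool pointing down it reaches from about 350 to 950 mm from the base axis. Payload 17.4 kg.
Tool frame: the origin (TCP) lies on the centre line of the jaws, within the pads' length; the fingertips stand 19 mm ahead of it and the grasp point (between the pads) is the TCP; z points along the fingers, y is the line along which they close (so a half turn about z gives the same grasp; the last joint's range is limited). The gripper opens to 93 mm and grips with 3 to 60 N. Pads are 15 mm wide; open, the fingers measure 128 mm over their backs; the gripper's body (75 mm by 188 mm) begins 65 mm behind the grasp point.
Start: joints at [-1.347, 0.116, 1.442, -0, 1.584, -0.038], TCP at [174.693, -652.008, 214.646] pointing down, gripper open.
Joint ranges: [-2.83, 2.83], [-0.83, 2.19], [0.07, 2.5], [-1.14, 4.28], [0.01, 3], [-2.97, 2.97]. Speed limits (rad/s): [1.89, 1.89, 2.22, 3.14, 3.14, 3.14].

## Interface

Orientations are given as [roll, pitch, yaw] about the fixed x, y, z axes, in that order (R = Rz(yaw) Ry(pitch) Rx(roll)).
In Python, from workcell import sense, grab_frame, camera_params, close_job gives the robot as it stands.
- The arm moves only by the shell command python3 -m crank 'ROWS' [OPENING]. ROWS is JSON, a list of rows, each an object with "linear": the shift along the tool's x, y, z in m, a list of three; "spin": the turn about the tool's z in degrees. In form: [{"linear": [x, y, z], "spin": spin}, ...]. A call has exactly 10 rows; each row is the pose to reach, as a shift and turn from the pose commanded when the call began, along the tool's axes at that moment; what a row does not reach only later rows make up. A row lasts 1/12 s, in which the tool goes at most 41.7 mm and 7.16 degrees, less where a joint would pass 70% of its speed; a pose out of reach is approached as far as the arm can. A call with a gripper value outside its range is refused whole. OPENING is the opening, from 0 (shut) to 1 (fully open), set as the call begins (- or left out, the last holds). The fingers move at their own pace and stop on an object; the grip force is fixed at half the most. Time passes only in rows, so rows that repeat a pose let the fingers close, or fill a call up. It gives the time, the measured TCP pose, the force, the opening and the grip force at its end, in the units of the state.
- sense(): the state, without advancing time (a new reading comes with each control period).
- grab_frame(name): name is "scene" or "top" or "wrist"; returns the picture (480x640x3 uint8, blue, green, red); there is no depth.
- camera_params(name): a dict with "intrinsics" (3x3 intrinsics, pixels), "view" (4x4, takes a point from world to camera coordinates); the wrist camera has in their place "T_tool_cam" (4x4, takes a point from camera to tool coordinates, whose origin is the TCP and whose axes are the flange's). Camera axes: x right, y down, z forward; pixel columns grow to the right and rows downward; lengths in mm; the calibration is good to about 2 mm. A picture is of the moment at which its call begins: read the wrist's pose just before it. camera_params takes no time and is no camera call.
- close_job(): hands the job in; it is judged then, once.
The state is a dict: "clock": time; "joint_pos": joint angles; "dq": joint speeds; "tau": joint torques, N m; "position": TCP position; "orientation": TCP orientation; "ft_force": force on the tool from outside, world axes, zero at the start; "wrist_torque": the same for the moment, N m; "width": finger opening in mm; "grasp_force": force on a finger pad.
Only numpy, scipy, OpenCV 4.12 (cv2) and the standard library are available. Lean on these libraries where they do the work, as an engineer would, in place of code of your own. Each camera call takes 0.05 s, during which the arm holds its last target. There are 200 camera calls.

## Working session

There is one attempt and no reset: what is moved stays moved. The work goes in short steps, Python scripts to look and compute and a shell command to move; the robot and the scene stay as the last step left them, time stands still between calls to the robot, and variables do not carry over. Pictures are saved under pics/ and viewed, at most 10 in all, crops included, and the job is handed in when it is done.

```bash
ls; mkdir -p pics; python3 - <<'E'
from workcell import *
import cv2,json
s=sense();print(s)
for n in("scene","top"):
    cv2.imwrite(f"pics/{n}0.png",grab_frame(n));p=camera_params(n);print(n,p)
print(camera_params("wrist"))
E
```

```text
pics
{'clock': 0.0, 'joint_pos': array([-1.34683141e+00,  1.16497228e-01,  1.44223684e+00, -1.85784866e-05,
        1.58399612e+00, -3.77867381e-02]), 'dq': array([ 0.00094974, -0.00106848,  0.00119829,  0.00066243, -0.002058  ,
        0.00031018]), 'tau': array([-2.94838683e-04, -7.21261168e+01, -6.22604942e+01,  7.79160694e-02,
        2.37450498e-02, -7.52097367e-05]), 'position': array([ 174.62240525, -651.81724191,  213.91525029]), 'orientation': array([-3.14045523e+00, -2.44097138e-05,  2.61751408e-01]), 'ft_force': array([-0.72236526, -0.47072229, -0.5831405 ]), 'wrist_torque': array([ 0.02055433,  0.03479028, -0.0042714 ]), 'grasp_force': 0.0, 'width': 92.84719500649213}
scene {'intrinsics': array([[523.69564512,   0.        , 327.85103518],
       [  0.        , 523.69564512, 242.05566368],
       [  0.        ,   0.        ,   1.        ]]), 'view': array([[ 8.37836737e-01, -5.45920822e-01, -2.41565454e-04,
        -4.67923384e+02],
       [-4.16874049e-01, -6.39499978e-01, -6.45953408e-01,
         4.01570945e+02],
       [ 3.52484934e-01,  5.41304198e-01, -7.63376798e-01
[... 464 characters left out ...]
],
       [ 3.69627612e-01, -6.11749148e-02, -9.27163987e-01,
         7.09228027e+02],
       [ 0.00000000e+00,  0.00000000e+00,  0.00000000e+00,
         1.00000000e+00]])}
{'intrinsics': array([[343.33756022,   0.        , 315.26690821],
       [  0.        , 343.33756022, 235.62181594],
       [  0.        ,   0.        ,   1.        ]]), 'T_tool_cam': array([[-1.12752519e-03, -9.69561495e-01, -2.44845331e-01,
         6.71139835e+01],
       [ 9.99999329e-01, -1.15812054e-03, -1.90134420e-05,
         1.34074677e-01],
       [-2.65125706e-04, -2.44845188e-01,  9.69562150e-01,
        -1.70043557e+02],
       [ 0.00000000e+00,  0.00000000e+00,  0.00000000e+00,
         1.00000000e+00]])}
```

View pics/scene0.png

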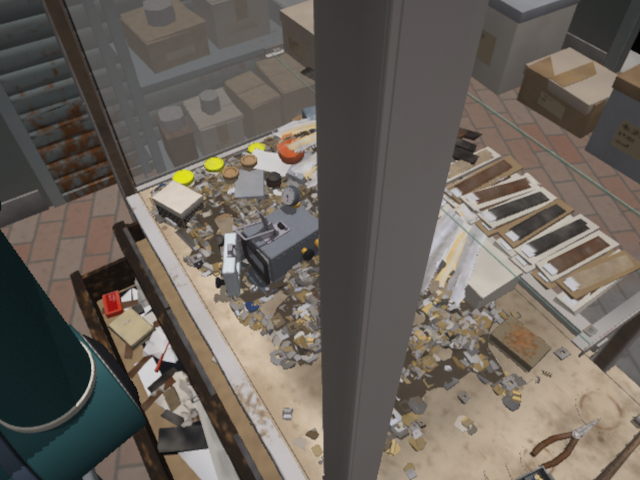

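View pics/top0.png

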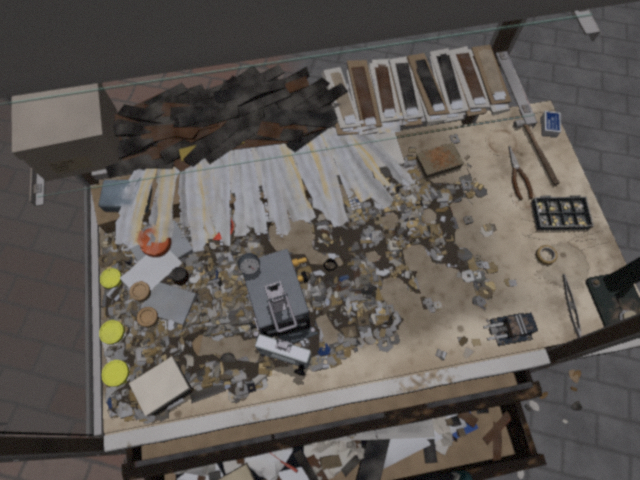

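The scene picture shows the tester at about (275,245) and the open door at (232,265). In the top picture the tester is at (275,290) and the door at (283,348). I'll enlarge both crops.

```bash
python3 - <<'E'
import cv2,numpy as np
a=cv2.imread("pics/top0.png")[245:385,235:345];b=cv2.imread("pics/scene0.png")[175:305,205:325]
f=lambda i,w,h:cv2.convertScaleAbs(cv2.resize(i,(w,h),interpolation=cv2.INTER_CUBIC),alpha=1.3)
a=f(a,440,560);b=f(b,360,390)
o=np.zeros((560,800,3),np.uint8);o[:,:440]=a;o[:390,440:]=b
cv2.imwrite("pics/z.png",o)
E
```

```text
(no output)
```

View pics/z.png

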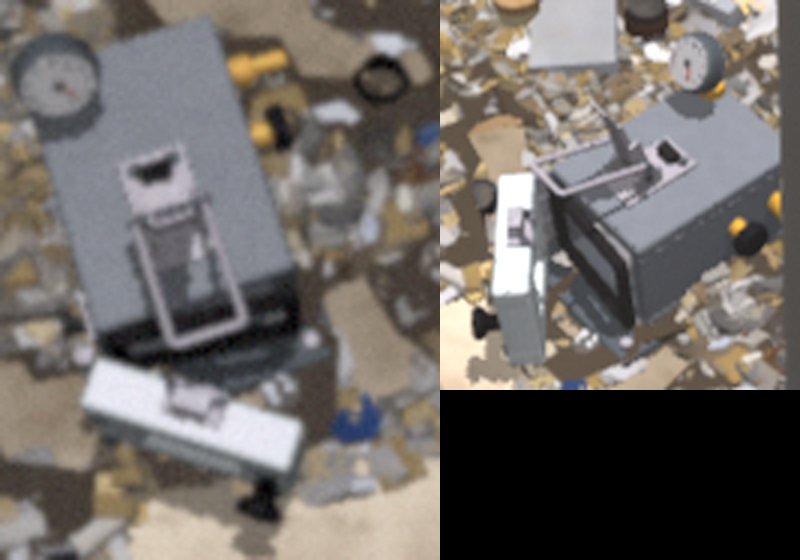

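The enlarged crops show these roof corners in the top view: (288,250), (309.5,313) and (258,328.7). The door-top corners are (259.5,334), (311,351), (256,346) and (308,363), and the loop bar is near (287,329).

```bash
cat > h.py <<'E'
import numpy as np,cv2
from scipy.spatial.transform import Rotation as Ro
from workcell import *
def rt(s): 
    T=np.eye(4);T[:3,:3]=Ro.from_euler('xyz',s['orientation']).as_matrix();T[:3,3]=s['position'];return T
def cam(n,s=None):
    p=camera_params(n)
    return p['intrinsics'],(np.linalg.inv(p['view']) if 'view' in p else rt(s)@p['T_tool_cam'])
def onz(uv,K,T,z):
    r=T[:3,:3]@np.linalg.solve(K,np.c_[np.atleast_2d(uv),np.ones(len(np.atleast_2d(uv)))].T)
    return (T[:3,3:]+r*(z-T[2,3])/r[2]).T
def proj(P,K,T):
    q=np.linalg.inv(T)[:3]@np.c_[P,np.ones(len(P))].T;q=K@q;return (q[:2]/q[2]).T
def fitpose(loc,w):  # 2D rigid fit loc->w
    a=loc-loc.mean(0);b=w-w.mean(0)
    y=np.arctan2((a[:,0]*b[:,1]-a[:,1]*b[:,0]).sum(),(a*b).sum())
    R=np.array([[np.cos(y),-np.sin(y)],[np.sin(y),np.cos(y)]]);t=w.mean(0)-R@loc.mean(0)
    return y,t,np.linalg.norm((R@loc.T).T+t-w,axis=1)
E
python3 - <<'E'
from h import *
K,T=cam("top")
w=onz([[288,250],[309.5,313],[258,328.7],[259.5,334.2],[310.7,351.2],[256,346],[308,363]],K,T,88)[:,:2];print(w.round(1))
y,t,e=fitpose(np.array([[82,-45],[-42,-45],[-42,45]]),w[:3]);print(y,t,e)
d=w[4]-w[3];print(np.arctan2(d[1],d[0])-y+np.pi/2)
E
```

```text
[[650.7 161.5]
 [530.1 144.6]
 [519.8 234.6]
 [510.1 233.5]
 [466.4 154.4]
 [491.7 242. ]
 [448.4 162.3]]
0.12413672078062485 [565.6899137  195.20797679] [2.02943183 0.89305692 1.35246622]
-0.6292754556941547
```

```bash
python3 - <<'E'
from h import *
s=sense()
K,T=cam("top")
print(onz([[550,345],[548,362],[530,385],[105,440],[505,50],[540,400]],K,T,0).round())
print("tcp in top",proj(np.array([[175,-652,214],[175,-652,280],[0,0,0],[400,-300,0],[400,-300,400],[400,-300,700]]),K,T).round())
a=cv2.imread("pics/top0.png")[220:480,400:640]
K2,T2=cam("scene")
print(T2[:3,3],T[:3,3])
print("scene pillar rays at z", [onz([[u,v]],K2,T2,z).round()[0] for u,v,z in((325,480,0),(380,480,0),(325,480,400),(380,480,400))])
b=cv2.convertScaleAbs(cv2.resize(a,None,fx=2.3,fy=2.3,interpolation=cv2.INTER_CUBIC),alpha=1.5);cv2.imwrite("pics/post.png",b)
E
```

```text
[[ 411. -280.    0.]
 [ 382. -266.    0.]
 [ 350. -220.    0.]
 [ 398.  528.    0.]
 [1094. -432.    0.]
 [ 323. -228.    0.]]
tcp in top [[ 968.  441.]
 [1040.  441.]
 [ 472.  654.]
 [ 562.  349.]
 [ 743.  281.]
 [1265.   85.]]
[ 309.43112779 -382.59037037  800.74454929] [329.80791466 169.65224288 885.2324828 ]
scene pillar rays at z [array([ 430., -190.,    0.]), array([ 496., -234.,    0.]), array([ 370., -286.,  400.]), array([ 403., -308.,  400.])]
```

View pics/post.png

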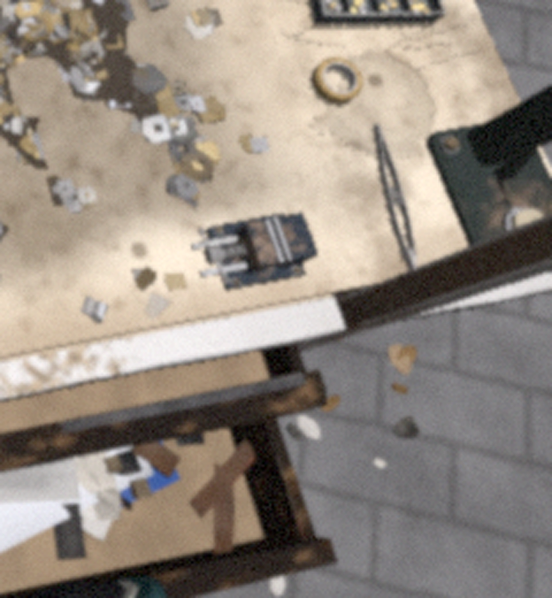

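The wrist route matters here: a post stands at about (395,-285), at the bench's front right corner. I'll pass inside it at a radius of about 375, with the wrist turned.

```bash
python3 -m crank '[{"linear":[0.004,-0.036,-0.01],"spin":-7},{"linear":[0.008,-0.072,-0.02],"spin":-14},{"linear":[0.012,-0.108,-0.03],"spin":-21},{"linear":[0.016,-0.144,-0.04],"spin":-28},{"linear":[0.020,-0.180,-0.05],"spin":-35},{"linear":[0.024,-0.216,-0.06],"spin":-42},{"linear":[0.028,-0.253,-0.06],"spin":-49},{"linear":[0.058,-0.271,-0.06],"spin":-56},{"linear":[0.088,-0.290,-0.06],"spin":-63},{"linear":[0.119,-0.309,-0.06],"spin":-70}]'
```

```text
clock: 0.93
position: [209.7, -321.3, 274.7]
orientation: [3.141, 0.001, 1.488]
ft_force: [-0.0, -0.7, -0.7]
width: 92.7
grasp_force: 0.0
```

```bash
python3 -m crank '[{"linear":[0,0,0],"spin":-7},{"linear":[0,0,0],"spin":-14},{"linear":[0.014,0.010,0],"spin":-21},{"linear":[0.035,0.026,0],"spin":-28},{"linear":[0.060,0.045,0],"spin":-35},{"linear":[0.085,0.064,0],"spin":-42},{"linear":[0.111,0.084,0],"spin":-49},{"linear":[0.148,0.097,0],"spin":-54},{"linear":[0.185,0.111,0],"spin":-58},{"linear":[0.222,0.124,0],"spin":-62}]'
```

```text
clock: 1.77
position: [352.8, -110.6, 274.5]
orientation: [3.142, 0.0, 2.569]
ft_force: [0.9, -0.0, 0.0]
width: 93.1
grasp_force: 0.0
```

```bash
python3 -m crank '[{"linear":[0.007,0.035,0],"spin":-5},{"linear":[0.014,0.070,0],"spin":-10},{"linear":[0.021,0.105,0],"spin":-15},{"linear":[0.028,0.140,0],"spin":-20},{"linear":[0.035,0.175,0],"spin":-25},{"linear":[0.043,0.210,0],"spin":-30},{"linear":[0.050,0.245,0],"spin":-35},{"linear":[0.057,0.280,0],"spin":-40},{"linear":[0.064,0.314,0],"spin":-40},{"linear":[0.064,0.314,0],"spin":-40}]'
python3 - <<'E'
from h import *
import pickle
s=sense();i=grab_frame("wrist");cv2.imwrite("pics/w1.png",i);pickle.dump(s,open("w1.pkl","wb"))
K,T=cam("wrist",s);print(s['position'],s['orientation'],T[:3,3])
y=.124;R=np.array([[np.cos(y),-np.sin(y)],[np.sin(y),np.cos(y)]])
for p in((-42,-45,88),(-42,45,88),(82,-45,88)):print(p,proj(np.array([[*(R@p[:2]+[565.7,195.2]),p[2]]]),K,T))
E
```

```text
clock: 2.6
position: [470.7, 190.0, 273.3]
orientation: [3.141, -0.002, -3.016]
ft_force: [0.3, 0.6, -0.2]
width: 93.1
grasp_force: 0.0
[470.68281573 189.97740699 273.29038212] [ 3.14098636e+00 -1.98962025e-03 -3.01580958e+00] [404.19920659 181.31286471 443.46708887]
(-42, -45, 88) [[268.10867218 263.7224527 ]]
(-42, 45, 88) [[350.74956504 263.7677683 ]]
(82, -45, 88) [[271.53476436 363.94867525]]
```

View pics/w1.png

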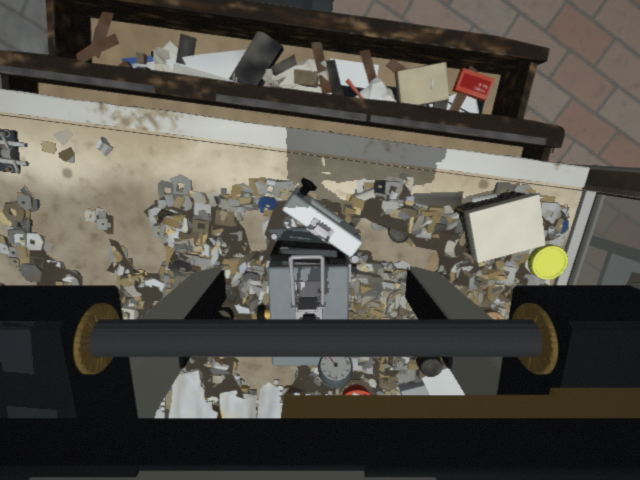

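The wrist picture shows the tester at (270–350, 260–365), with the robot's side at the top. The door top is at about (322,225), the knob at (308,187) and the loop at (308,270). I'll enlarge that area.

```bash
python3 - <<'E'
import cv2
a=cv2.imread("pics/w1.png")[175:325,240:390]
cv2.imwrite("pics/w1z.png",cv2.convertScaleAbs(cv2.resize(a,(600,600),interpolation=cv2.INTER_CUBIC),alpha=1.2))
E
```

```text
(no output)
```

View pics/w1z.png

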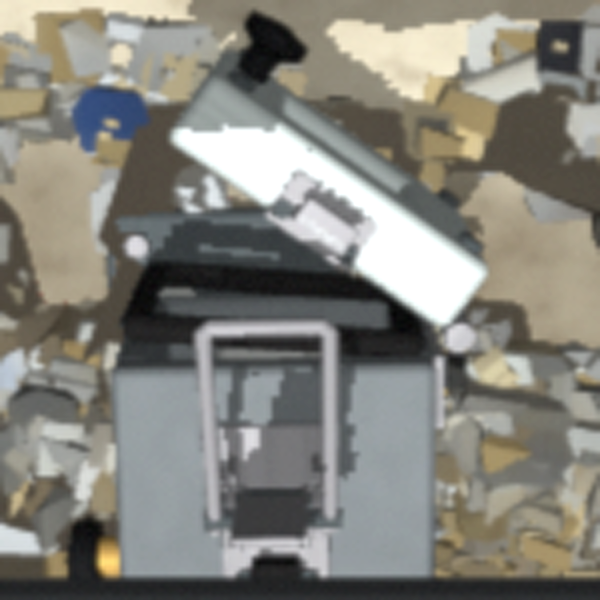

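```bash
python3 - <<'E'
from h import *
import pickle
s=pickle.load(open("w1.pkl","rb"));K,T=cam("wrist",s)
c=lambda u,v:[240+u/4-.4,175+v/4-.4]
w=onz([c(115,368),c(434,366),c(121,575),c(434,575)],K,T,88)[:,:2];print(w.round(1))
y=np.arctan2(*(w[1]-w[0])[::-1])-np.pi/2
yl=[np.arctan2(*(w[i+2]-w[i])[::-1]) for i in(0,1)]
print("yaw",y,yl,"width",np.linalg.norm(w[1]-w[0]))
y=.124;R=np.array([[np.cos(y),-np.sin(y)],[np.sin(y),np.cos(y)]])
t=(w[0]+w[1])/2-R@[-42,0];print("origin",t)
d=onz([c(172,138),c(443,325),c(487,270),c(215,80)],K,T,88)[:,:2]
dl=(d-t)@R;print("door corners local",dl.round(1))
e=dl[0]-dl[1];print("angle",np.arctan2(-e[0],-e[1]),np.linalg.norm(e))
# bar
for tn in[c(267,328)]:
  r=T[:3,:3]@np.linalg.solve(K,[*tn,1]);o=T[:3,3]
  ol=np.r_[(o[:2]-t)@R,o[2]];rl=np.r_[r[:2]@R,r[2]]
  for L in(1.68,1.78,1.88):
    pin=np.array([-8+13*np.cos(L-.058),102+13*np.sin(L-.058)])
    a=rl[[0,2]];b=ol[[0,2]]-pin
    k=np.roots([a@a,2*a@b,b@b-61.2**2]);P=[ol+q*rl for q in k];print(L,pin.round(1),np.array(P).round(1),[np.arctan2(p[2]-pin[1],pin[0]-p[0])+L+.098 for p in P])
E
```

```text
[[532.8 145.9]
 [521.5 232.2]
 [594.3 153.3]
 [583.3 241.4]]
yaw 0.13118227881728828 [np.float64(0.11916953221953118), np.float64(0.1477338260246315)] width 87.02404043824451
origin [568.8325877  194.24704136]
door corners local [[-105.1  -26.5]
 [ -54.    45.7]
 [ -69.4   57.1]
 [-120.3  -15.1]]
angle 0.6161329395020525 88.48459599744139
1.68 [ -8.7 115. ] [[-46.5  -2.5  66.9]
 [-67.2  -0.8 132.8]] [np.float64(0.8732812433804086), np.float64(2.0730835671781263)]
1.78 [-10.  114.9] [[-46.   -2.6  65.4]
 [-67.8  -0.7 134.7]] [np.float64(0.9373826887773403), np.float64(2.2089821217811942)]
1.88 [-11.2 114.6] [[-45.6  -2.6  63.9]
 [-68.4  -0.7 136.5]] [np.float64(1.0026291141507107), np.float64(2.343735696407822)]
```

Measured: tester origin at about (567.5,194.5), yaw 0.127; door at about 0.62; bar raised about 0.3. I'll close the gripper and come down in front of the door.

```bash
python3 -m crank '[{"linear":[0.020,0.005,0],"spin":0},{"linear":[0.040,0.010,0],"spin":0},{"linear":[0.040,0.010,0.030],"spin":0},{"linear":[0.040,0.010,0.060],"spin":0},{"linear":[0.040,0.010,0.090],"spin":0},{"linear":[0.040,0.010,0.115],"spin":0},{"linear":[0.040,0.010,0.140],"spin":0},{"linear":[0.040,0.010,0.160],"spin":0},{"linear":[0.040,0.010,0.178],"spin":0},{"linear":[0.040,0.010,0.178],"spin":0}]' 0
python3 - <<'E'
from h import *
s=sense();print(s['position'],s['orientation'],s['width'])
i=grab_frame("wrist")[100:400,200:440];cv2.imwrite("pics/w2.png",cv2.convertScaleAbs(cv2.resize(i,None,fx=2,fy=2),alpha=1.3))
E
```

```text
clock: 3.48
position: [427.4, 189.5, 93.2]
orientation: [-3.14, -0.004, -3.02]
ft_force: [-0.7, -0.1, -1.5]
width: 30.6
grasp_force: 0.0
[427.35565568 189.5173093   93.20669401] [-3.14034578 -0.00442329 -3.02034807] 30.605412176359852
```

View pics/w2.png

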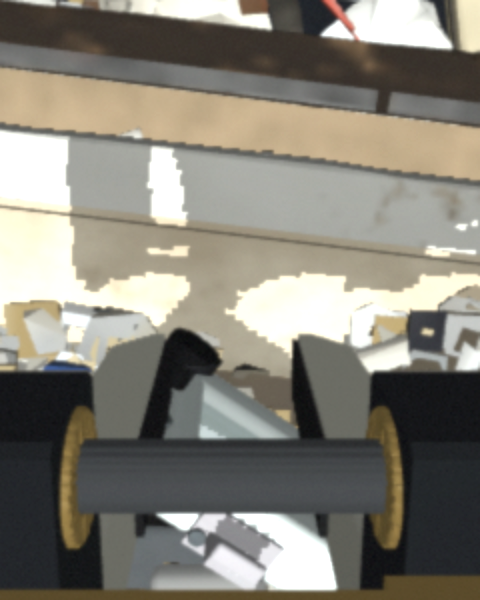

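The picture shows the knob tip below the fingers and the door behind them, with no contact. I'll push the door along its arc.

```bash
python3 -m crank '[{"linear":[-0.010,0.004,0],"spin":0},{"linear":[-0.016,0.004,0],"spin":0},{"linear":[-0.021,0.004,0],"spin":0},{"linear":[-0.024,0.0,0],"spin":0},{"linear":[-0.028,-0.003,0],"spin":0},{"linear":[-0.033,-0.007,0],"spin":0},{"linear":[-0.037,-0.011,0],"spin":0},{"linear":[-0.041,-0.014,0],"spin":0},{"linear":[-0.045,-0.016,0],"spin":0},{"linear":[-0.048,-0.018,0],"spin":0}]' 0
```

```text
clock: 4.37
position: [479.3, 178.6, 96.6]
orientation: [3.142, -0.0, -3.02]
ft_force: [0.7, 0.2, 0.0]
width: 0.6
grasp_force: 0.0
```

```bash
python3 -m crank '[{"linear":[-0.001,-0.001,0],"spin":0},{"linear":[-0.002,-0.001,0],"spin":0},{"linear":[-0.003,-0.002,0],"spin":0},{"linear":[-0.004,-0.002,0],"spin":0},{"linear":[-0.005,-0.002,0],"spin":0},{"linear":[-0.006,-0.003,0],"spin":0},{"linear":[-0.006,-0.003,0],"spin":0},{"linear":[-0.006,-0.003,0],"spin":0},{"linear":[-0.006,-0.003,0],"spin":0},{"linear":[-0.006,-0.003,0],"spin":0}]'
python3 - <<'E'
from h import *
for k in range(3):
    s=sense();i=grab_frame("top");print(s['position'],s['ft_force'])
cv2.imwrite("pics/t3.png",np.hstack([cv2.convertScaleAbs(cv2.resize(x,(400,500),interpolation=cv2.INTER_CUBIC),alpha=1.4) for x in(i[260:385,235:335],grab_frame("scene")[180:305,205:305])]))
E
```

```text
clock: 5.2
position: [485.1, 176.6, 96.6]
orientation: [3.142, -0.0, -3.019]
ft_force: [-0.1, -0.3, -0.2]
width: 0.5
grasp_force: 0.0
[485.07649107 176.60165987  96.63853387] [-0.08917342 -0.3274014  -0.22681651]
[485.07540167 176.62978771  96.66397642] [ 0.36614669 -1.06620815  0.26112396]
[485.08079579 176.62891677  96.64464797] [ 0.77024865  0.56215972 -0.66759937]
```

View pics/t3.png

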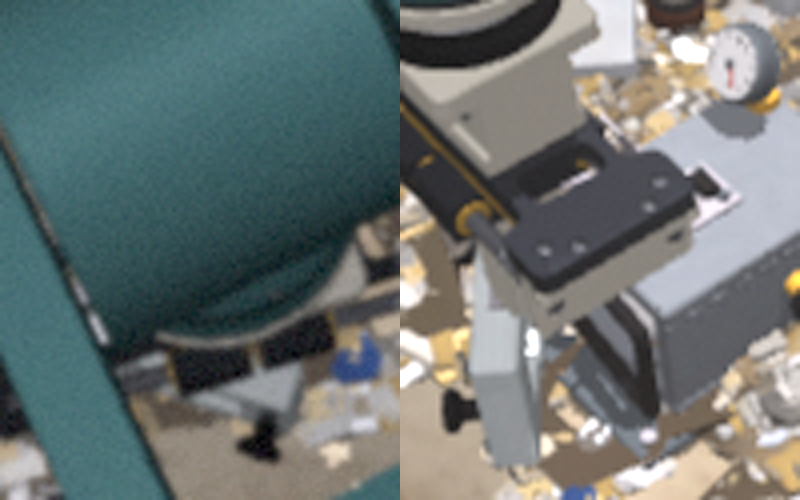

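The pictures show the door hasn't moved: the knob is still at about (301,370) in the top view. I'll work out where the fingertips really are relative to it.

```bash
python3 - <<'E'
from h import *
s=sense();T0=rt(s)
K,T=cam("scene");Kt,Tt=cam("top")
P=np.array([(T0@[x,0,z,1])[:3] for x,z in((0,0),(0,19),(-8,19),(8,19),(0,-65))])
print(P.round(0));u=proj(P,K,T);print("scene crop",((u-[205,180])*4).round());print("top crop",((proj(P,Kt,Tt)-[235,260])*4).round())
y=.127;R=np.array([[np.cos(y),-np.sin(y)],[np.sin(y),np.cos(y)]])
def W(a,d,off,z):
    x,yy=-off,-d; q=np.array([-47+x*np.cos(a)+yy*np.sin(a),52-x*np.sin(a)+yy*np.cos(a)]);q=R@q+[567.5,194.5];return [*q,z]
for a in(.62,.4,.2,.085):
    D=np.array([W(a,98,0,88),W(a,98,22,88),W(a,6,22,88),W(a,98,0,4)]);print(a,((proj(D,K,T)-[205,180])*4).round().tolist(),((proj(D,Kt,Tt)-[235,260])*4).round().tolist())
E
```

```text
[[485. 177.  97.]
 [485. 177.  78.]
 [493. 178.  78.]
 [477. 176.  78.]
 [485. 177. 162.]]
scene crop [[125. 304.]
 [130. 331.]
 [146. 322.]
 [115. 340.]
 [103. 204.]]
top crop [[241. 326.]
 [243. 335.]
 [238. 317.]
 [249. 353.]
 [234. 293.]]
0.62 [[115.0, 369.0], [63.0, 372.0], [73.0, 210.0], [141.0, 480.0]] [[304.0, 361.0], [287.0, 413.0], [76.0, 345.0], [306.0, 393.0]]
0.4 [[166.0, 361.0], [115.0, 374.0], [76.0, 218.0], [188.0, 472.0]] [[314.0, 310.0], [309.0, 363.0], [88.0, 344.0], [315.0, 347.0]]
0.2 [[210.0, 347.0], [162.0, 367.0], [82.0, 224.0], [228.0, 458.0]] [[313.0, 264.0], [319.0, 315.0], [99.0, 341.0], [315.0, 304.0]]
0.085 [[233.0, 336.0], [189.0, 359.0], [85.0, 227.0], [250.0, 448.0]] [[309.0, 238.0], [321.0, 288.0], [105.0, 338.0], [310.0, 280.0]]
```

```bash
python3 - <<'E'
from h import *
i=grab_frame("wrist")[150:350,220:420];j=grab_frame("scene")[205:305,205:285]
f=lambda x,s:cv2.convertScaleAbs(cv2.resize(x,s,interpolation=cv2.INTER_CUBIC),alpha=1.6)
cv2.imwrite("pics/q.png",np.hstack([f(i,(400,400)),f(j,(320,400))]))
E
```

```text
(no output)
```

View pics/q.png

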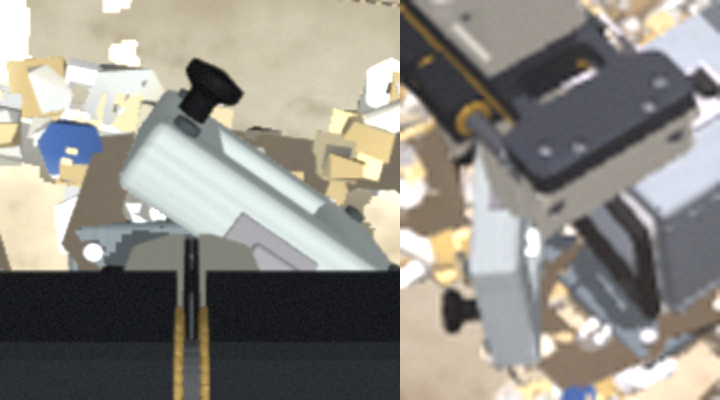

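The wrist crop shows the fingertips at crop (190,235), right at the inner edge of the door, which is still at about 0.6. I'll check the tool's height against the door's image scale.

```bash
python3 - <<'E'
from h import *
s=sense();K,T=cam("wrist",s);print(s['position'],s['joint_pos'].round(3))
for z in(70,80,88,100):
    w=onz([[220+122/2,150+185/2],[220+157/2,150+122/2]],K,T,z)[:,:2];print(z,w.round(1).tolist(),np.linalg.norm(w[1]-w[0]))
# cross-check of heights between first top and wrist pictures: triangulate
import pickle
s1=pickle.load(open("w1.pkl","rb"));Kw,Tw=cam("wrist",s1);Kt,Tt=cam("top");Ks,Ts=cam("scene")
def tri(obs):
    A=[];b=[]
    for K,T,uv in obs:
        r=T[:3,:3]@np.linalg.solve(K,[*uv,1]);r/=np.linalg.norm(r);M=np.eye(3)-np.outer(r,r);A.append(M);b.append(M@T[:3,3])
    A=np.vstack(A);b=np.hstack(b);x,res,_,_=np.linalg.lstsq(A,b,rcond=None);return x.round(1),np.sqrt(res).round(1)
c=lambda u,v:[240+u/4-.4,175+v/4-.4];ct=lambda u,v:[235+u/4-.4,245+v/4-.4];cs=lambda u,v:[205+(u-440)/3-.4,175+v/3-.4]
for n,a,b,d in(("doorin free",c(172,138),ct(303,425),cs(543,277)),("doorin hinge",c(443,325),ct(98,357),cs(533,176)),("roof R",c(115,368),ct(298,272),cs(637,250)),("roof L",c(434,366),ct(92,335),cs(552,172)),("doorout free",c(215,80),ct(292,472),cs(500,290))):
    print(n,"w+t",tri([(Kw,Tw,a),(Kt,Tt,b)]),"t+s",tri([(Kt,Tt,b),(Ks,Ts,d)]),"w+s",tri([(Kw,Tw,a),(Ks,Ts,d)]))
E
```

```text
[485.10866159 176.60031426  96.65814504] [ 0.3   -0.178  1.922  0.     1.398 -1.393]
70 [[473.9, 154.4], [453.8, 162.7]] 21.711265572824484
80 [[471.0, 155.1], [452.0, 163.0]] 20.607504537383786
88 [[468.8, 155.7], [450.5, 163.2]] 19.72449570903121
100 [[465.4, 156.5], [448.4, 163.5]] 18.399982466502443
doorin free w+t (array([467.2, 155. ,  89.5]), array([0.5])) t+s (array([472.5, 154.5,  93.9]), array([9.])) w+s (array([472.9, 154.8,  93.3]), array([8.5]))
doorin hinge w+t (array([514.9, 235.5,  70. ]), array([0.])) t+s (array([511.4, 234.4,  84.6]), array([0.3])) w+s (array([510.5, 233.2,  85.8]), array([0.3]))
roof R w+t (array([529.1, 146.1,  97.1]), array([1.2])) t+s (array([532.2, 145.1,  90.5]), array([2.6])) w+s (array([533.5, 146. ,  89.1]), array([1.4]))
roof L w+t (array([523.5, 234.7,  79.3]), array([2.1])) t+s (array([523.4, 235.9,  78.6]), array([0.8])) w+s (array([523.1, 233. ,  82.2]), array([0.3]))
doorout free w+t (array([457.9, 162.1,  33.9]), array([0.9])) t+s (array([452.1, 162.6,  89.9]), array([4.5])) w+s (array([453.5, 164.2,  88. ]), array([3.1]))
```

```bash
python3 -m crank '[{"linear":[0,0,-0.010],"spin":0},{"linear":[0,0,-0.025],"spin":0},{"linear":[0,0,-0.04],"spin":0},{"linear":[0,0,-0.055],"spin":0},{"linear":[0.015,0.004,-0.055],"spin":0},{"linear":[0.030,0.008,-0.055],"spin":0},{"linear":[0.045,0.012,-0.055],"spin":0},{"linear":[0.055,0.016,-0.055],"spin":0},{"linear":[0.055,0.018,-0.055],"spin":0},{"linear":[0.055,0.018,-0.055],"spin":0}]'
cat >> h.py <<'E'
def knob(tag=None):
    """black knob / door free corner in the top picture: prints dark blob centres near the door"""
    i=grab_frame("top")[330:400,260:340]
    if tag: cv2.imwrite(f"pics/{tag}.png",i)
    m=(i.max(2)<45).astype(np.uint8)
    n,_,st,c=cv2.connectedComponentsWithStats(m)
    print([(int(st[k,4]),(c[k]+[260,330]).round(1).tolist()) for k in range(1,n) if st[k,4]>12])
E
python3 - <<'E'
from h import *
knob("k1");s=sense();K,T=cam("wrist",s);print(s['position'])
i=cv2.imread("pics/top0.png")[330:400,260:340];m=(i.max(2)<45).astype(np.uint8)
n,_,st,c=cv2.connectedComponentsWithStats(m);print([(int(st[k,4]),(c[k]+[260,330]).round(1).tolist()) for k in range(1,n) if st[k,4]>12])
E
```

```text
clock: 6.33
position: [428.5, 188.2, 152.3]
orientation: [3.141, 0.001, -3.019]
ft_force: [0.8, 0.4, 0.6]
width: 0.4
grasp_force: 0.0
[(933, [300.3, 376.6]), (65, [310.6, 384.0])]
[428.75956817 187.97603682 152.10577012]
[(230, [283.4, 333.4]), (73, [300.3, 369.6])]
```

```bash
python3 -m crank '[{"linear":[0,0,0.02],"spin":0},{"linear":[0,0,0.04],"spin":0},{"linear":[0,0,0.063],"spin":0},{"linear":[0,0,0.063],"spin":0},{"linear":[-0.006,0,0.063],"spin":0},{"linear":[-0.012,0,0.063],"spin":0},{"linear":[-0.018,0,0.063],"spin":0},{"linear":[-0.024,0,0.063],"spin":0},{"linear":[-0.028,0,0.063],"spin":0},{"linear":[-0.032,0,0.063],"spin":0}]'
python3 - <<'E'
from h import *
f=[];
for k in range(4):
    s=sense();f.append(s['ft_force']);i=grab_frame("wrist")
print(np.mean(f,0),s['wrist_torque'])
cv2.imwrite("pics/w5.png",i)
g=cv2.cvtColor(i,cv2.COLOR_BGR2GRAY)[150:350:8,220:420:6]
for r in g:print(' '.join('%3d'%v for v in r))
E
```

```text
clock: 7.22
position: [460.9, 191.8, 89.1]
orientation: [3.141, 0.0, -3.02]
ft_force: [-0.0, 0.7, 0.6]
width: 0.2
grasp_force: 0.0
[ 0.09927748  0.16672214 -0.34351179] [ 0.09833608 -0.1082947   0.00616549]
225 225 134 131 133 133 133 132 167 224 224 133 134 135 136 137 138 139 141 140 140 139 139 139 139 138 139 138 138 136 134 121 135 135
208 207 129 133 134 133 134 133 134 135 159 132 133 134 135 135 137 137 137 140 140 140 140 139 138 138 137 138 137 134 128 136 136 138
204 211 129 130 122 100  86 106 117 119 117 118 120 127 133 135 135 135 137 138 138 139 138 139 138 138 138 138 136 123 130 136 136 136
209 215 133 135 130 128 126 123 121 193 190 119 116 117 115 111  89  86 109 117 120 119 121 124 133 136 135 138 137 136 136 136 136 137
218 219 146 136 134 131 128 125 124 196 207 198 119 118 117 119 123 125 125 124 126 126 124 122 124 119 115  90  92 117 122 124 125 125
215 220 146 134 130 127 124 125 126 207 211 209 123 122 123 123 129 130 132 130 134 135 132 130 129 127 128 126 126 122 123 125 128 131
219 222 154 134 120 127 121 123 130 218 214 211 139 130 129 127 131 131 133 1
[... 1806 characters left out ...]
  18  19  18  15  17
 20  18  14  15  16  15  18  18  14  18  19  17  14  17  18  69  54  64  17  17  17  18  18  17  18  15  19  18  18  19  17  20  18  18
 16  17  18  18  18  19  18  15  17  18  19  16  18  17  21  79  53  84  17  19  20  18  18  19  14  19  18  17  18  17  18  19  19  19
 29  28  29  26  28  29  28  27  28  27  26  26  28  30  28  92  47  96  27  27  26  29  26  26  26  28  29  28  27  29  27  27  27  28
 30  31  31  30  31  30  31  31  31  29  28  31  30  31  31  98  58 101  31  32  31  31  30  33  31  29  30  32  31  31  29  30  31  31
 30  32  32  33  32  33  31  32  31  31  29  31  31  31  30  90  63  90  32  31  31  30  30  30  30  32  31  34  31  31  31  30  30  30
```

```bash
cat >> h.py <<'E'
Y=.127;RT=np.array([[np.cos(Y),-np.sin(Y)],[np.sin(Y),np.cos(Y)]]);OT=np.array([567.5,194.5])
def loc(w): return (np.asarray(w)[:2]-OT)@RT
def door_from_knob(i,s,roi=(150,280,200,420)):
    r0,r1,c0,c1=roi
    m=(i[r0:r1,c0:c1].max(2)<45).astype(np.uint8);n,_,st,c=cv2.connectedComponentsWithStats(m)
    K,T=cam("wrist",s);out=[]
    for k in range(1,n):
        if 25<st[k,4]<600 and st[k,1]+st[k,3]<r1-r0:
            p=loc(onz([c[k]+[c0,r0]],K,T,52)[0]);out.append((int(st[k,4]),(c[k]+[c0,r0]).round().tolist(),p.round(1).tolist()))
            v=p-[-47,52];out[-1]+=(round(float(np.arctan2(-v[0],-v[1])-np.arctan2(34,88)),3),round(float(np.linalg.norm(v)),1))
    return out  # last: angle, radius (expect 94)
E
python3 - <<'E'
from h import *
s=sense();i=cv2.imread("pics/w5.png");print(loc(s['position']),door_from_knob(i,s,(150,285,200,420)))
import pickle
print(door_from_knob(cv2.imread("pics/w1.png"),pickle.load(open("w1.pkl","rb")),(170,220,280,340)))
E
```

```text
[-106.91144511   10.77647128] [(577, [295.0, 233.0], [-124.4, -2.0], 0.593, 94.4)]
[(169, [306.0, 187.0], [-123.5, -2.6], 0.582, 94.0)]
```

```bash
python3 -m crank '[{"linear":[-0.001,0,0],"spin":0},{"linear":[-0.002,0,0],"spin":0},{"linear":[-0.003,0,0],"spin":0},{"linear":[-0.004,0,0],"spin":0},{"linear":[-0.005,0,0],"spin":0},{"linear":[-0.006,0,0],"spin":0},{"linear":[-0.007,0,0],"spin":0},{"linear":[-0.008,0,0],"spin":0},{"linear":[-0.009,0,0],"spin":0},{"linear":[-0.010,0,0],"spin":0}]'
python3 - <<'E'
from h import *
f=[]
for k in range(4):
    s=sense();f.append(s['ft_force']);i=grab_frame("wrist")
print(np.mean(f,0),loc(s['position']),door_from_knob(i,s,(150,285,200,420)));cv2.imwrite("pics/w6.png",i)
E
```

```text
clock: 8.25
position: [469.7, 192.7, 88.5]
orientation: [-3.141, -0.001, -3.019]
ft_force: [-4.6, -3.8, 2.1]
width: 0.7
grasp_force: 3.0
[-4.35909222 -3.14908011  2.0439661 ] [-97.21715242  10.47958661] [(586, [294.0, 219.0], [-123.3, -2.9], 0.579, 94.0)]
```

```bash
python3 -m crank '[{"linear":[0.010,0,0],"spin":0},{"linear":[0.020,0,0],"spin":0},{"linear":[0.020,0,0.004],"spin":0},{"linear":[0.020,-0.004,0.008],"spin":0},{"linear":[0.015,-0.006,0.008],"spin":0},{"linear":[0.010,-0.006,0.008],"spin":0},{"linear":[0.007,-0.006,0.008],"spin":0},{"linear":[0.004,-0.006,0.008],"spin":0},{"linear":[0.002,-0.006,0.008],"spin":0},{"linear":[0.0,-0.006,0.008],"spin":0}]'
python3 - <<'E'
from h import *
f=[]
for k in range(4):
    s=sense();f.append(s['ft_force']);i=grab_frame("wrist")
print(np.mean(f,0),loc(s['position']),door_from_knob(i,s,(150,285,200,420)));cv2.imwrite("pics/w7.png",i)
c=i[150:330,220:420];a=cv2.imread("pics/w6.png")[150:330,220:420];f=lambda x:cv2.convertScaleAbs(cv2.resize(x,(400,360),interpolation=cv2.INTER_CUBIC),alpha=2)
cv2.imwrite("pics/ww.png",np.hstack([f(a),f(c)]))
E
```

```text
clock: 9.28
position: [470.9, 186.9, 80.5]
orientation: [-3.141, -0.0, -3.02]
ft_force: [-2.9, -1.9, 1.0]
width: 0.3
grasp_force: 1.7
[-1.77844085 -1.00505757  0.52122978] [-96.63119455   4.7991451 ] [(44, [257.0, 277.0], [-88.1, -31.2], 0.09, 92.8)]
```

View pics/ww.png

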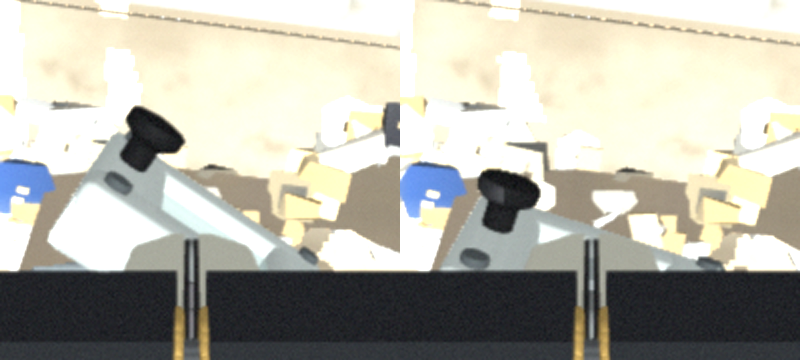

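The left half shows the door still at about 0.6 with the fingertips over its top. The right half shows the lowered fingers now swinging the door shut, with the knob at px (275,245). The real tip height is therefore well above the nominal one, so I'll check that offset.

```bash
python3 - <<'E'
from h import *
import pickle
s=sense()
def chk(s,px,dz,z):
    s=dict(s);s['position']=s['position']+[0,0,dz];K,T=cam("wrist",s);p=loc(onz([px],K,T,z)[0]);v=p-[-47,52];return p.round(1),round(float(np.arctan2(-v[0],-v[1])-np.arctan2(36,88)),3),round(float(np.linalg.norm(v)),1)
for dz in(0,10,18):print(dz,"now",chk(s,[275,245],dz,54),"w1 roof",[loc(onz([c],*cam("wrist",{**(q:=pickle.load(open('w1.pkl','rb'))),'position':q['position']+[0,0,dz]}),88)[0]).round(1).tolist() for c in([268.4,266.6],[348.1,266.1])])
# fingertip row in closed pictures
i=cv2.imread("pics/w7.png");print(i[255:300:3,310:322:2].max(2))
print(s['position'],s['joint_pos'].round(4))
E
```

```text
0 now (array([-109.1,  -19.3]), 0.328, 94.6) w1 roof [[-40.5, -43.8], [-40.9, 43.2]]
10 now (array([-106.3,  -20.6]), 0.297, 93.7) w1 roof [[-37.1, -45.2], [-37.4, 44.2]]
18 now (array([-104.1,  -21.6]), 0.272, 93.1) w1 roof [[-34.3, -46.4], [-34.7, 45.0]]
[[ 77  77  78  78  78  95]
 [ 76  75  77  76  79  95]
 [ 84  78  77  95 173 188]
 [ 88  89  87  88  93  85]
 [ 86  91  92  92  89  84]
 [ 84  62  51  66  41  82]
 [ 84  47  47  69  32  83]
 [ 84  49  49  72  30  83]
 [ 83  37  42  63  26  82]
 [ 84  34  41  62  24  82]
 [ 83  35  39  60  26  82]
 [ 83  29  40  61  19  83]
 [ 85  26  54  81  21  81]
 [ 83  26  52  79  20  79]
 [ 79  22  31  46  20  68]]
[470.95607842 187.05580544  80.67940615] [ 3.2770e-01 -1.8850e-01  1.9578e+00  1.0000e-04  1.3717e+00 -1.3654e+00]
```

```bash
python3 -m crank '[{"linear":[0.008,0,0],"spin":0},{"linear":[0.012,-0.009,0],"spin":0},{"linear":[0.012,-0.018,0],"spin":0},{"linear":[0.012,-0.027,0],"spin":0},{"linear":[0.009,-0.027,0],"spin":0},{"linear":[0.005,-0.027,0],"spin":0},{"linear":[0.001,-0.027,0],"spin":0},{"linear":[-0.003,-0.027,0],"spin":0},{"linear":[-0.006,-0.027,0],"spin":0},{"linear":[-0.009,-0.027,0],"spin":0}]'
cat >> h.py <<'E'
def F(n=4,c="scene"):
    f=[]
    for k in range(n):
        s=sense();f.append(s['ft_force']);i=grab_frame(c)
    m=np.mean(f,0);return np.r_[m[:2]@RT,m[2]].round(2),np.r_[loc(s['position']),s['position'][2]].round(1),s,i
E
python3 - <<'E'
from h import *
f,p,s,i=F(3,"wrist");print(f,p);cv2.imwrite("pics/w8.png",i)
g=i[215:300:3,200:320:4].max(2)
for k,r in enumerate(g):print(215+3*k,' '.join('%3d'%v for v in r))
E
```

```text
clock: 10.32
position: [483.3, 161.4, 80.4]
orientation: [-3.141, -0.001, -3.019]
ft_force: [-2.8, -2.3, -0.9]
width: 0.6
grasp_force: 1.2
[-1.59 -0.44 -0.62] [-87.5 -22.1  80.5]
215  92  99 148 147 162 189 162 112 156 162 113 102 148 147 144 144 143 177 215 189 195 141 163 141 146 165 169 132 151 150
218 148 150 145 146 151 172 144 109 159 160 130 101 179 149 149 127 112 112 129 179 174 162 159 139 164 169 169 147 151 146
221 142 126 137 147 150 143 158 158 158 158 159 126 111 148 128 108 114 107 104  88  67 118 189 169 168 167 167 151 148 144
224 130 148 150 150 129 113 163 163 163 163 163  89 109 130 161 119 117 115 112 111 108 104 140 163 186 153 141 146 123 112
227 149 140 156 156 156 156 163 164 164 163 160  86 121 170 131 117 117 115 112 109 108 105  86  84  79  78  77  79  78  77
230 152 143 155 156 156 156 163 164 163 158 130  88 107 142 115 119 117 114 112 111 107 104  85  77  77  78  76  77  78  77
233 156 137 156 155 156 157 127 109 134 147 149 144 106 111 115 119 116 114 144 107 108 104  96  77  77  78  77  78  77 121
236 155 155 140 116 109 100  93 115 128 147 156 157 1
[... 1974 characters left out ...]
 148 149 154 154 156 158 160  79  74  75  76  77  78  79  79  77  78  80  37  42
287  18  18  19  19  20  18  18  17  17  21  18  17  20  22  17  17  22  20  17  19  18  16  18  18  17  18  18  52  29  41
290  19  16  19  20  16  18  17  19  18  19  18  20  18  20  20  17  16  15  21  19  18  20  21  17  16  17  17  48  26  42
293  17  18  19  17  20  17  19  18  17  19  17  17  15  17  19  20  19  15  17  17  20  18  19  16  19  19  19  46  26  42
296  17  15  15  18  17  18  20  16  18  18  16  19  18  19  18  16  16  18  18  18  18  17  14  21  20  19  17  47  22  43
299  18  16  15  18  19  16  15  19  17  18  16  16  18  18  16  15  18  18  19  17  19  17  18  18  17  15  17  47  23  45
```

```bash
python3 -m crank '[{"linear":[-0.0005,0,0],"spin":0},{"linear":[-0.001,0,0],"spin":0},{"linear":[-0.0015,0,0],"spin":0},{"linear":[-0.002,0,0],"spin":0},{"linear":[-0.0025,-0.001,0],"spin":0},{"linear":[-0.003,-0.001,0],"spin":0},{"linear":[-0.0035,-0.001,0],"spin":0},{"linear":[-0.004,-0.001,0],"spin":0},{"linear":[-0.004,-0.001,0],"spin":0},{"linear":[-0.004,-0.001,0],"spin":0}]'
python3 - <<'E'
from h import *
f,p,s,i=F(3,"wrist");print(f,p,door_from_knob(i,s,(240,284,280,320)),door_from_knob(cv2.imread("pics/w8.png"),s,(240,284,280,320)))
E
```

```text
clock: 11.3
position: [487.1, 160.7, 80.7]
orientation: [-3.142, 0.0, -3.019]
ft_force: [-1.3, -1.8, -0.1]
width: 0.2
grasp_force: 0.5
[-1.06 -0.62 -0.3 ] [-84.  -23.3  80.7] [(548, [299.0, 256.0], [-88.8, -33.7], 0.085, 95.3)] [(545, [299.0, 256.0], [-88.7, -33.2], 0.086, 94.8)]
```

```bash
python3 -m crank '[{"linear":[-0.0005,0,0],"spin":0},{"linear":[-0.001,0,0],"spin":0},{"linear":[-0.0015,0,0],"spin":0},{"linear":[-0.002,0,0],"spin":0},{"linear":[-0.002,0,0],"spin":0},{"linear":[-0.002,0,0],"spin":0},{"linear":[-0.002,0,0],"spin":0},{"linear":[-0.002,0,0],"spin":0},{"linear":[-0.002,0,0],"spin":0},{"linear":[-0.002,0,0],"spin":0}]'; python3 -c "
from h import *
print(F(3)[:2])"
python3 -m crank '[{"linear":[-0.0005,0,0],"spin":0},{"linear":[-0.001,0,0],"spin":0},{"linear":[-0.0015,0,0],"spin":0},{"linear":[-0.0015,0,0],"spin":0},{"linear":[-0.0015,0,0],"spin":0},{"linear":[-0.0015,0,0],"spin":0},{"linear":[-0.0015,0,0],"spin":0},{"linear":[-0.0015,0,0],"spin":0},{"linear":[-0.0015,0,0],"spin":0},{"linear":[-0.0015,0,0],"spin":0}]'; python3 -c "
from h import *
print(F(3)[:2])"
```

```text
clock: 12.28
position: [488.6, 160.8, 80.6]
orientation: [-3.141, -0.001, -3.019]
ft_force: [-5.2, -2.9, 2.7]
width: 0.3
grasp_force: 3.3
(array([-7.06, -2.04,  3.08]), array([-82.5, -23.4,  80.6]))
clock: 13.27
position: [489.6, 160.7, 80.5]
orientation: [-3.141, -0.003, -3.02]
ft_force: [-11.7, -5.9, 5.4]
width: 0.5
grasp_force: 6.1
(array([-12.12,  -4.08,   5.55]), array([-81.5, -23.7,  80.5]))
```

```bash
python3 -m crank '[{"linear":[0.006,0,0],"spin":0},{"linear":[0.015,0,0],"spin":0},{"linear":[0.015,-0.010,-0.025],"spin":0},{"linear":[0.015,-0.016,-0.05],"spin":0},{"linear":[-0.010,-0.016,-0.05],"spin":0},{"linear":[-0.035,-0.016,-0.05],"spin":0},{"linear":[-0.060,-0.016,-0.05],"spin":0},{"linear":[-0.060,-0.016,-0.035],"spin":0},{"linear":[-0.060,-0.016,-0.028],"spin":0},{"linear":[-0.060,-0.016,-0.022],"spin":0}]'
python3 -c "
from h import *
print(F(2)[:2])"
python3 -m crank '[{"linear":[0,0,0.001],"spin":0},{"linear":[0,0,0.002],"spin":0},{"linear":[0,0,0.003],"spin":0},{"linear":[0,0,0.004],"spin":0},{"linear":[0,0,0.005],"spin":0},{"linear":[0,0,0.006],"spin":0},{"linear":[0,0,0.007],"spin":0},{"linear":[0,0,0.008],"spin":0},{"linear":[0,0,0.008],"spin":0},{"linear":[0,0,0.008],"spin":0}]'
python3 -c "
from h import *
print(F(2)[:2])"
```

```text
clock: 14.25
position: [551.2, 152.5, 101.5]
orientation: [-3.142, -0.001, -3.019]
ft_force: [-0.2, -0.0, 0.7]
width: 0.9
grasp_force: 0.0
(array([-0.46,  0.18, -0.56]), array([-21.9, -39.6, 100.7]))
clock: 15.18
position: [552.0, 152.6, 94.6]
orientation: [-3.142, -0.0, -3.019]
ft_force: [0.4, 0.1, 0.3]
width: 0.5
grasp_force: 0.0
(array([ 0.16, -0.09,  0.03]), array([-20.6, -39.6,  94.6]))
```

```bash
python3 -m crank '[{"linear":[0,0,0.0005],"spin":0},{"linear":[0,0,0.001],"spin":0},{"linear":[0,0,0.0015],"spin":0},{"linear":[0,0,0.002],"spin":0},{"linear":[0,0,0.0025],"spin":0},{"linear":[0,0,0.003],"spin":0},{"linear":[0,0,0.0035],"spin":0},{"linear":[0,0,0.004],"spin":0},{"linear":[0,0,0.004],"spin":0},{"linear":[0,0,0.004],"spin":0}]'
python3 -m crank '[{"linear":[0,0,0.0003],"spin":0},{"linear":[0,0,0.0006],"spin":0},{"linear":[0,0,0.0009],"spin":0},{"linear":[0,0,0.0012],"spin":0},{"linear":[0,0,0.0015],"spin":0},{"linear":[0,0,0.0015],"spin":0},{"linear":[0,0,0.0015],"spin":0},{"linear":[0,0,0.0015],"spin":0},{"linear":[0,0,0.0015],"spin":0},{"linear":[0,0,0.0015],"spin":0}]'
```

```text
clock: 16.12
position: [552.0, 152.6, 90.6]
orientation: [-3.142, -0.0, -3.019]
ft_force: [1.1, 0.0, 0.5]
width: 0.4
grasp_force: 0.0
clock: 16.95
position: [552.0, 152.6, 89.2]
orientation: [3.142, -0.0, -3.019]
ft_force: [-0.2, 0.3, 0.7]
width: 0.7
grasp_force: 0.0
```

```bash
python3 -m crank '[{"linear":[0,0,0.0003],"spin":0},{"linear":[0,0,0.0006],"spin":0},{"linear":[0,0,0.0009],"spin":0},{"linear":[0,0,0.0012],"spin":0},{"linear":[0,0,0.0015],"spin":0},{"linear":[0,0,0.0015],"spin":0},{"linear":[0,0,0.0015],"spin":0},{"linear":[0,0,0.0015],"spin":0},{"linear":[0,0,0.0015],"spin":0},{"linear":[0,0,0.0015],"spin":0}]'
```

```text
clock: 17.78
position: [552.1, 152.6, 87.7]
orientation: [3.142, 0.0, -3.019]
ft_force: [-0.3, 0.7, -0.2]
width: 0.6
grasp_force: 0.0
```

```bash
python3 -m crank '[{"linear":[0,0,0.0003],"spin":0},{"linear":[0,0,0.0006],"spin":0},{"linear":[0,0,0.0009],"spin":0},{"linear":[0,0,0.0012],"spin":0},{"linear":[0,0,0.0015],"spin":0},{"linear":[0,0,0.0018],"spin":0},{"linear":[0,0,0.002],"spin":0},{"linear":[0,0,0.002],"spin":0},{"linear":[0,0,0.002],"spin":0},{"linear":[0,0,0.002],"spin":0}]'
```

```text
clock: 18.62
position: [552.1, 152.6, 85.7]
orientation: [3.142, 0.0, -3.019]
ft_force: [0.7, -0.2, -0.5]
width: 0.7
grasp_force: 0.0
```

```bash
python3 -m crank '[{"linear":[0,0,0.0003],"spin":0},{"linear":[0,0,0.0006],"spin":0},{"linear":[0,0,0.0009],"spin":0},{"linear":[0,0,0.0012],"spin":0},{"linear":[0,0,0.0015],"spin":0},{"linear":[0,0,0.0018],"spin":0},{"linear":[0,0,0.0021],"spin":0},{"linear":[0,0,0.0024],"spin":0},{"linear":[0,0,0.0027],"spin":0},{"linear":[0,0,0.003],"spin":0}]'
```

```text
clock: 19.45
position: [552.2, 152.6, 84.2]
orientation: [3.142, 0.001, -3.019]
ft_force: [-10.1, -2.3, 19.8]
width: 0.3
grasp_force: 9.8
```

```bash
python3 -c "
from h import *
s=sense();print(s['ft_force'],s['wrist_torque'])"
python3 -m crank '[{"linear":[0,0,-0.01],"spin":0},{"linear":[0,0,-0.03],"spin":0},{"linear":[0,0,-0.06],"spin":0},{"linear":[0,0,-0.09],"spin":0},{"linear":[0.02,0.01,-0.12],"spin":0},{"linear":[0.05,0.02,-0.150],"spin":0},{"linear":[0.08,0.03,-0.170],"spin":0},{"linear":[0.09,0.03,-0.180],"spin":0},{"linear":[0.09,0.03,-0.180],"spin":0},{"linear":[0.09,0.03,-0.180],"spin":0}]'
python3 - <<'E'
from h import *
import pickle
f,p,s,i=F(2,"wrist");print(f,p,s['wrist_torque']);cv2.imwrite("pics/w9.png",i);pickle.dump(s,open("w9.pkl","wb"))
j=grab_frame("top");cv2.imwrite("pics/t9.png",j);cv2.imwrite("pics/s9.png",grab_frame("scene"))
K,T=cam("wrist",s)
y=RT@np.array([-42,-45])+OT
for q in((-42,-45,88),(-42,45,88),(-60,0,96),(-70,0,96),(-68,0,134),(-10,0,115)):print(q,proj(np.array([[*(RT@q[:2]+OT),q[2]]]),K,T).round(1))
E
```

```text
[-10.13489166  -2.32972477  19.83241174] [-0.43959393  1.68367485  0.02828637]
clock: 20.28
position: [459.3, 171.4, 262.9]
orientation: [3.141, 0.002, -3.019]
ft_force: [0.2, -0.5, -1.1]
width: 0.8
grasp_force: 0.0
[ 0.32 -0.54 -0.75] [-110.1   -9.4  261.8] [ 0.06603491 -0.16044599 -0.05174642]
(-42, -45, 88) [[282.7 280.6]]
(-42, 45, 88) [[367.  280.1]]
(-60, 0, 96) [[325.  266.8]]
(-70, 0, 96) [[325.  257.6]]
(-68, 0, 134) [[326.2 272.3]]
(-10, 0, 115) [[325.5 319.8]]
```

```bash
python3 - <<'E'
from h import *
i=cv2.imread("pics/w9.png")
for r in range(222,288,3):print(r,' '.join('%3d'%v for v in i[r,268:388:3].max(1)))
E
```

```text
222 166 172 123 134 148 136  83  78  79  78  78  79  79  79 103 136  78  75  74  75  78 124 136 112  84  85  81  76  77  91 104 146 147 146 163 206 113  75  75  75
225 170 171 159 146 147 143  76  77  76  75  78  78  79  81 160  93  77  75  74  73 122 167  80  94 163 164 131 152  97  79 115 144 144 134 168 197  82  77  76  74
228 163 170 169 160 148 122  49  19  13  13  16  30  91 113 128  78  76  75  78  75  76  75  75  78 162 163 164 136  92  76  80 145 134  86  82  79  80  79  77  77
231 160 164 170 163 148  86  69  28  41  43  30  24 147 133 113  97 103 114  99  77  74  74  74  74 160 163 162 144 144  89  91 144 141 106 171 163 171 181 156  80
234 162 164 167 183 182  78  78  61  26  27  27 164 121 206 126 100 100  98  97 134  80  73  74  74 134 164 163 145 144 148 148 148 103 100 167 167 173 176 180 160
237 160 163 168 190 147  77  78  72  18  18  50  84  87  89  85  85  85  84  84  95  92  81  73  74  83  94 119 140 124  83 140 131  82 115 160 157 158 167 166 151
240 160 160 167 189  89  77  80  74  18  19  55  83  88 139 139 135 131 129 125 122 115 108 104  98  92  90  86  85 
[... 1807 characters left out ...]
 225 228 234 235 151 202 191 157 121  65  70
276 105 143  91 117 184 126  79  82  82  83  82  82  81  83  81  22  63  57  82  83  82  81  81  83  83  83  54  37  38  40  39  43  61  66 184 180 159 172 170 135
279 145 139 137 109 175 127  82  81  81  82  82  83  82  82  81  15  40  51  82  83  83  83  83  83  81  82  81  50  49  49  50  55  66 147  61 177 182 203 144 197
282 118 130 143  93 140  91  81  82  82  81  83  82  83  83  81  18  39  51  83  83  82  83  82  82  81  82  82 117 123 125 125 128 117 164  64 136 190 191 200 191
285  82  81  71  59  69  47  46  47  48  48  47  49  46  50  81  19  43  50  75  48  48  47  46  48  47  49  47  61  85  84  83  84  75  90  49  53  56  61  67  70
```

```bash
python3 - <<'E'
from h import *
import pickle
from scipy.optimize import least_squares
def door(a,d,off,z):
    x,y=-off,-d;q=[-47+x*np.cos(a)+y*np.sin(a),52-x*np.sin(a)+y*np.cos(a)];return [*(RT@q+OT),z]
def go(s,P,uv,n):
    def f(o):
        q=dict(s);q['position']=s['position']+o;return (proj(P,*cam("wrist",q))-uv).ravel()
    r=least_squares(f,[0,0,0]);print(n,"pose offset",r.x.round(1),"res",r.fun.round(1))
P=np.array([door(.085,98,22,88),door(.085,98,0,88),door(.085,6,22,88),door(.085,6,0,88)])
go(pickle.load(open("w9.pkl","rb")),P,np.array([[281.5,251.5],[281.5,269.5],[368.5,257],[368.5,274.5]]),"w9")
c=lambda u,v:[240+u/4-.4,175+v/4-.4]
a=.6;P=np.array([door(a,98,0,88),door(a,6,0,88),door(a,6,22,88)]+[[*(RT@q+OT),88] for q in([-42,-45],[-42,45])])
go(pickle.load(open("w1.pkl","rb")),P,np.array([c(172,138),c(443,325),c(487,270),c(115,368),c(434,366)]),"w1")
s=pickle.load(open("w9.pkl","rb"));from math import *
print(s['joint_pos'].round(4),s['position'])
E
```

```text
w9 pose offset [-2.   0.5  2.3] res [ 0.9 -1.5 -0.3  0.2  0.9 -0.4 -1.5  1.7]
w1 pose offset [-2.6 -0.   9.5] res [-1.4  2.3  0.3  1.5  0.9 -0.5 -0.2 -1.9  0.5 -1.6]
[ 3.0480e-01 -2.9970e-01  1.7538e+00 -1.0000e-04  1.6878e+00 -1.3882e+00] [459.50795762 171.24717696 261.8063689 ]
```

```bash
python3 -m crank '[{"linear":[-0.020,0.003,0],"spin":0},{"linear":[-0.045,0.006,0],"spin":0},{"linear":[-0.065,0.009,0],"spin":0},{"linear":[-0.065,0.009,0.02],"spin":0},{"linear":[-0.065,0.009,0.04],"spin":0},{"linear":[-0.065,0.009,0.06],"spin":0},{"linear":[-0.065,0.009,0.08],"spin":0},{"linear":[-0.065,0.009,0.097],"spin":0},{"linear":[-0.065,0.009,0.097],"spin":0},{"linear":[-0.065,0.009,0.097],"spin":0}]' 1
python3 - <<'E'
from h import *
import pickle
f,p,s,i=F(2,"wrist");print(f,p,s['width']);cv2.imwrite("pics/w10.png",i)
K,T=cam("wrist",s)
for q in((-66,0,134),(-68,15,134),(-45,15,126),(-45,-15,126),(-60,0,96),(-10,15,115),(-42,-45,88)):print(q,proj(np.array([[*(RT@q[:2]+OT),q[2]]]),K,T).round(1)[0])
for r in range(220,300,4):print(r,' '.join('%3d'%v for v in i[r,268:378:3].max(1)))
E
```

```text
clock: 21.32
position: [522.4, 187.9, 164.4]
orientation: [-3.141, -0.003, -3.02]
ft_force: [0.2, 1.0, 0.8]
width: 62.5
grasp_force: 0.0
[0.23 0.34 0.89] [-45.1  -0.7 165.8] 66.58484387341771
(-66, 0, 134) [316.7 229.1]
(-68, 15, 134) [341.6 225.7]
(-45, 15, 126) [340.2 258.1]
(-45, -15, 126) [293.4 258.4]
(-60, 0, 96) [316.5 225.3]
(-10, 15, 115) [338.5 301.2]
(-42, -45, 88) [256.6 246.9]
220 139 140 140 139 139 137 138 139 137 138 132 104 104 105 104 105 104 105 105 105 105 103 111 143 144 145 144 143 144 144 144 143 143 142 142 142 135
224 136 135 137 137 138 137 139 139 140 139 132 100 101  95  95  94  89  86  83  82 101 102 113 138 142 141 142 140 140 141 140 140 140 141 141 140 131
228 131 132 133 133 134 135 135 101  95 105 107 106 107 109 109 109 111 110 110 111 110 111 110 105  93 138 141 141 142 142 142 143 143 143 142 143 130
232  60  65  82  94 111 114 106  97  94  92  83  61  63 102 103 103 102 101 103 101  71  62 101  86  98 116 138 138 140 140 139 139 139 140 140 139 119
236  20  20  19  19  21  17  25  93  92  21  62  96  99 102 102 102 102 103 103 104  76  64  84  74
[... 1632 characters left out ...]
 110 104 103 106 106 107 100  74 102 152 149  88 112 142 142 142 142 141 142 141 143 106 124
284 141 142 141 140 141 142 143 142 156 144  94  63 101 106 106 104 104 105 106 106 101  62 101 124 149  82 138 142 141 140 139 139 141 143 142 112 114
288 140 142 143 144 142 140 141 142 150 149  94 102 101 105 108 104 102 105 107 107  99  93  94 154 145 137 140 144 144 141 140 140 142 143 143 111 115
292 140 142 142 144 143 142 139 139 146 156 151  93  84  88  88  87  83  76  75  75  68  91  94 155 143 139 141 143 144 143 143 140 142 144 143 125 136
296 139 139 140 142 143 140 141 139 137 159  66  92  51  52  52  53  53  53  51  54  54  87  79 155 141 138 139 140 143 144 143 143 142 143 141 113  96
```

```bash
python3 -m crank '[{"linear":[0,0,0.01],"spin":0},{"linear":[0,0,0.02],"spin":0},{"linear":[0,0,0.03],"spin":0},{"linear":[0,0,0.04],"spin":0},{"linear":[0,0,0.048],"spin":0},{"linear":[0,0,0.055],"spin":0},{"linear":[0,0,0.055],"spin":0},{"linear":[0,0,0.055],"spin":0},{"linear":[0,0,0.055],"spin":0},{"linear":[0,0,0.055],"spin":0}]' 0.7
python3 -m crank '[{"linear":[0,0,0],"spin":0},{"linear":[0,0,0],"spin":0},{"linear":[0,0,0],"spin":0},{"linear":[0,0,0],"spin":0},{"linear":[0,0,0],"spin":0},{"linear":[0,0,0],"spin":0},{"linear":[0,0,0],"spin":0},{"linear":[0,0,0],"spin":0},{"linear":[0,0,0],"spin":0},{"linear":[0,0,0],"spin":0}]' 0.2
```

```text
clock: 22.25
position: [522.7, 188.3, 111.3]
orientation: [3.141, 0.001, -3.019]
ft_force: [-0.2, 0.6, -0.5]
width: 65.2
grasp_force: 0.0
clock: 23.08
position: [522.5, 188.2, 110.7]
orientation: [-3.142, 0.0, -3.019]
ft_force: [-0.4, -0.8, 0.7]
width: 32.7
grasp_force: 30.0
```

```bash
python3 -m crank '[{"linear":[0.0005,0,0],"spin":0},{"linear":[0.001,0,0],"spin":0},{"linear":[0.0015,0,0],"spin":0},{"linear":[0.002,0,0],"spin":0},{"linear":[0.002,0,0],"spin":0},{"linear":[0.002,0,0],"spin":0},{"linear":[0.002,0,0],"spin":0},{"linear":[0.002,0,0],"spin":0},{"linear":[0.002,0,0],"spin":0},{"linear":[0.002,0,0],"spin":0}]' 
python3 -c "
from h import *
print(F(3)[:2])"
```

```text
clock: 23.92
position: [520.5, 188.0, 110.6]
orientation: [-3.142, -0.0, -3.019]
ft_force: [4.5, -0.7, -2.2]
width: 32.9
grasp_force: 30.0
(array([ 4.31, -1.55, -2.65]), array([-47.4,  -0.5, 110.6]))
```

```bash
python3 -m crank '[{"linear":[0.0003,0,0],"spin":0},{"linear":[0.0006,0,0],"spin":0},{"linear":[0.001,0,0],"spin":0},{"linear":[0.001,0,0],"spin":0},{"linear":[0.001,0,0],"spin":0},{"linear":[0.001,0,0],"spin":0},{"linear":[0.001,0,0],"spin":0},{"linear":[0.001,0,0],"spin":0},{"linear":[0.001,0,0],"spin":0},{"linear":[0.001,0,0],"spin":0}]' 
python3 -c "
from h import *
print(F(3)[:2])"
```

```text
clock: 24.9
position: [520.4, 188.0, 110.8]
orientation: [3.142, 0.002, -3.019]
ft_force: [13.4, -1.1, -6.3]
width: 32.7
grasp_force: 30.0
(array([12.86, -1.71, -6.07]), array([-47.6,  -0.5, 110.8]))
```

```bash
python3 -m crank '[{"linear":[-0.0005,0,0],"spin":0},{"linear":[-0.0005,0,0],"spin":0},{"linear":[-0.0005,0,0],"spin":0},{"linear":[-0.0005,0,0],"spin":0},{"linear":[-0.0005,0,-0.001],"spin":0},{"linear":[-0.0005,0,-0.003],"spin":0},{"linear":[-0.0005,0,-0.006],"spin":0},{"linear":[-0.0005,0,-0.006],"spin":0},{"linear":[-0.0005,0,-0.006],"spin":0},{"linear":[-0.0005,0,-0.006],"spin":0}]' 0.48
python3 -m crank '[{"linear":[0,0,0],"spin":0},{"linear":[0,0,0],"spin":0},{"linear":[0,0,0],"spin":0},{"linear":[0,0,0],"spin":0},{"linear":[0,0,0],"spin":0},{"linear":[0,0,0],"spin":0},{"linear":[0,0,0],"spin":0},{"linear":[0,0,0],"spin":0},{"linear":[0,0,0],"spin":0},{"linear":[0,0,0],"spin":0}]' 0.2
python3 -c "
from h import *
print(F(3)[:2])"
```

```text
clock: 25.88
position: [520.0, 187.9, 116.7]
orientation: [3.142, 0.0, -3.019]
ft_force: [0.2, -0.6, 0.5]
width: 44.8
grasp_force: 0.0
clock: 26.72
position: [520.0, 187.9, 116.6]
orientation: [-3.142, -0.0, -3.019]
ft_force: [-0.0, -1.5, -1.3]
width: 32.5
grasp_force: 30.0
(array([-0.62, -1.35, -0.79]), array([-48. ,  -0.5, 116.6]))
```

```bash
python3 -m crank '[{"linear":[0.0,0,0.002],"spin":0},{"linear":[0.0005,0,0.004],"spin":0},{"linear":[0.001,0,0.0065],"spin":0},{"linear":[0.0012,0,0.0085],"spin":0},{"linear":[0.0014,0,0.0105],"spin":0},{"linear":[0.0014,0,0.0125],"spin":0},{"linear":[0.0013,0,0.0145],"spin":0},{"linear":[0.0012,0,0.016],"spin":0},{"linear":[0.0012,0,0.016],"spin":0},{"linear":[0.0012,0,0.016],"spin":0}]' 
python3 -c "
from h import *
print(F(3)[:2])"
```

```text
clock: 27.7
position: [519.1, 187.8, 100.9]
orientation: [3.142, 0.001, -3.019]
ft_force: [0.4, -0.8, 3.7]
width: 32.6
grasp_force: 30.0
(array([ 1.33, -0.87,  3.37]), array([-48.9,  -0.5, 100.9]))
```

```bash
python3 -m crank '[{"linear":[0.0002,0,0.001],"spin":0},{"linear":[0.0002,0,0.002],"spin":0},{"linear":[0.0002,0,0.003],"spin":0},{"linear":[0.0,0,0.004],"spin":0},{"linear":[-0.0003,0,0.005],"spin":0},{"linear":[-0.0003,0,0.005],"spin":0},{"linear":[-0.0003,0,0.005],"spin":0},{"linear":[-0.0003,0,0.005],"spin":0},{"linear":[-0.0003,0,0.005],"spin":0},{"linear":[-0.0003,0,0.005],"spin":0}]' 
python3 - <<'E'
from h import *
f,p,s,i=F(3,"wrist");print(f,p);cv2.imwrite("pics/w11.png",i)
K,T=cam("wrist",s)
for q in((-70,0,103),(-70,0,96),(-71,0,108),(-60,0,96),(-63,0,101)):print(q,proj(np.array([[*(RT@q[:2]+OT),q[2]]]),K,T).round(1)[0])
for r in range(160,262,3):print(r,' '.join('%3d'%v for v in i[r,286:352:3].max(1)))
E
```

```text
clock: 28.68
position: [518.9, 187.8, 95.5]
orientation: [-3.142, -0.0, -3.019]
ft_force: [-1.8, -2.6, 3.1]
width: 32.8
grasp_force: 30.0
[-2.33 -2.24  3.26] [-49.   -0.5  95.6]
(-70, 0, 103) [316.6 246.7]
(-70, 0, 96) [316.6 242.9]
(-71, 0, 108) [316.7 247.5]
(-60, 0, 96) [316.7 261.5]
(-63, 0, 101) [316.7 259. ]
160 155 154 154 155 115 127 140 150 150 150 159 166 166 166 139 135 136 137 137 137 138 138
163 150 150 155 154 118 110 140 151 151 151 165 165 165 165 138 135 135 137 138 138 138 138
166 148 147 152 155 134  95 138 149 147 146 161 164 166 165 132 130 132 135 135 136 137 136
169 118 110 105 154 136  76  78  79  76  75  76  77  80  84  92 103 118  86  85  75  91 102
172  81  80 100 156 140  77  76  77  76  77  77  75  76  76  77  78  87  90  86  82  82  83
175  79  89 174 190 190 171  84  77  77  74  75  75  76  77  76  78  77  79  79  82  82  82
178  91 117 191 191 190 191 146  76  76  75  75  77  91 133 133 132 131 130 130 120  81  82
181  82 106 191 192 191 191 127  78  76  76  76  76  92 137 137 137 139 138 139 136  80  81
184  81 111 191 191 190 191 125  77  76  76  76 
[... 1643 characters left out ...]
 141 140 140 138 138 136 134 133 134 132 131 128 126 123
241 155 156 155 156 156 157 156 156 155 156 155 156 156 154 154 152 151 151 149 148 146 146
244 127 129 113 116 117 119 118 105 107 107 108 106 101 102 100 101 100  92  95 101 159 159
247 105 106 108 108 107 110 109 109 111 111 110 113 113 113 113 113 115 115 116 113 103 154
250 116 113 112 113 112 113 111 110 111 110 111 110 110 110 110 109 108 108 107 116 112 106
253 105 121 134 111 110 112 111 111 111 109 111 111 111 111 110 109 112 112 110  97 117 108
256 104 154 146 114 113 114 115 114 114 113 115 115 114 116 115 114 115 115 117  92 116 109
259 101 152 143 113 113 107  87  90  95 102 103 111 111 112 114 113 114 114 121  90 117 108
```

```bash
python3 -m crank '[{"linear":[0.0,0,0.001],"spin":0},{"linear":[-0.0003,0,0.002],"spin":0},{"linear":[-0.0005,0,0.003],"spin":0},{"linear":[-0.0008,0,0.004],"spin":0},{"linear":[-0.001,0,0.0047],"spin":0},{"linear":[-0.001,0,0.0047],"spin":0},{"linear":[-0.001,0,0.0047],"spin":0},{"linear":[-0.001,0,0.0047],"spin":0},{"linear":[-0.001,0,0.0047],"spin":0},{"linear":[-0.001,0,0.0047],"spin":0}]' 
python3 - <<'E'
from h import *
f,p,s,i=F(3,"wrist");print(f,p);cv2.imwrite("pics/w12.png",i)
K,T=cam("wrist",s)
for q in((-70,0,94),(-70,15,94),(-60,0,94),(-60,0,101),(-70,0,88)):print(q,proj(np.array([[*(RT@q[:2]+OT),q[2]]]),K,T).round(1)[0])
for r in range(220,264,2):print(r,' '.join('%3d'%v for v in i[r,280:352:3].max(1)))
E
```

```text
clock: 29.67
position: [520.2, 188.0, 91.0]
orientation: [3.142, 0.0, -3.019]
ft_force: [1.9, -0.7, 3.4]
width: 32.9
grasp_force: 30.0
[ 1.19 -0.9   3.93] [-47.7  -0.5  91.1]
(-70, 0, 94) [316.6 241.8]
(-70, 15, 94) [346.4 241.6]
(-60, 0, 94) [316.7 260.7]
(-60, 0, 101) [316.7 265.1]
(-70, 0, 88) [316.5 238.8]
220  90  89 156 157 157 158 158 159 160 159 160 160 158 161 158 159 159 156 155 154 153 150 150 142
222  90  90 129 134 136 141 147 152 153 154 157 158 158 159 160 160 160 160 160 161 160 162 161 143
224  90  89 124 125 125 126 125 125 125 126 127 129 130 136 137 143 147 154 154 156 158 158 158 140
226  86  90 117 122 122 125 125 125 126 127 127 126 126 127 126 126 126 125 126 128 129 129 132 117
228  85  85  85  86  87  90  92  93  95 103 108 115 117 124 125 125 126 126 127 126 126 127 128 105
230  88  89  89  88  87  89  87  86  87  88  87  87  88  87  89  92  94  94  99 102 110 115 118  99
232 105 103  98  95  93  90  91  90  90  90  89  89  91  89  89  89  88  89  87  87  89  89  88  89
234 133 132 130 127 123 123 118 116 111 109 105 102  99  96  94  91  90  90  91  90  90 
[... 711 characters left out ...]

250  98 117 112 105 102 100 102 102  99  99  99  99  98  98  96  92  91 102 102 102  98 108 122 107
252 102 120 104 141 128 110 111 112 112 112 112 114 114 112 111 110 108 107 102 104  97  92 118 110
254 103 120 102 151 133 113 114 114 113 113 115 115 115 115 114 115 115 114 115 114 115  91 119 108
256 102 122 105 155 129 114 115 114 116 115 116 116 115 116 115 117 116 115 116 116 114  91 118 105
258 101 121 105 154 130 113 115 112 112 113 113 114 116 115 115 116 116 115 116 117 114  91 118 106
260  99 120 101 151 123 114 114  96  91  89  87  89  89  95 103 104 111 112 115 116 116  91 117 107
262  99 120 102 150 123 116 115  94 116 115 114 112 109 108 105 102  98  95 113 115 115  90 118 107
```

```bash
python3 - <<'E'
import cv2,numpy as np
i=cv2.imread("pics/w12.png").max(2)
for r in(247,254,258):print(r,'L',i[r,276:292],'R',i[r,338:354])
for r in range(256,272):print(r,'K',i[r,292:312],i[r,322:345])
print(i[236:264,316],i[236:264,290])
E
```

```text
247 L [154 152 154 151 138 105  93  98 106 113 117 121 121 121 122 121] R [119 118 118 118 119 122 116 110 106 102 108 130 150 157 156 157]
254 L [153 151 137  95 103 110 119 120 113 105 102 123 147 151 152 147] R [114 114 115 107  90  91 101 110 119 120 111 108 124 152 155 155]
258 L [155 152 140 101 101 109 119 121 113 106 105 128 152 154 155 149] R [116 116 114 111  96  91 101 111 118 120 112 106 116 149 154 153]
256 K [129 116 114 114 113 113 115 114 114 114 115 114 116 115 114 115 114 115
 116 115] [115 115 116 117 115 115 116 115 116 115 117 115 116 116 116 116 116 116
 114 109  95  91 102]
257 K [131 117 114 113 114 114 115 113 113 115 114 115 114 115 115 115 114 115
 114 115] [114 115 117 115 116 116 114 115 115 116 116 115 117 116 116 117 115 115
 115 110  95  91 102]
258 K [130 116 113 113 114 114 115 114 112 112 112 112 112 112 112 113 114 112
 113 114] [115 115 116 116 115 115 116 114 115 115 115 115 116 115 116 117 116 116
 114 111  96  91 101]
259 K [124 113 113 112 114 113 113 113 112 106  94  93  95  94  96 101 100 102
 105 112] [113 114 114 114 116 115 115 117 115 11
[... 1793 characters left out ...]
19 119] [119 121 119 120 119 120 119 121 119 115 101  69  64  64  64  66  64  67
  93 124 101  89  98]
270 K [ 64  62  63  63  63  62  63  68  83 104 113 116 118 116 118 117 117 118
 118 119] [119 119 119 119 118 119 119 119 118 115 100  68  63  65  66  65  64  66
  79 102  99  89 100]
271 K [ 63  61  62  61  62  62  63  67  88 111 116 118 118 117 117 118 117 117
 118 117] [118 118 117 118 118 117 117 119 118 113  99  70  64  66  65  65  65  65
  77  97  97  88  99]
[129 137 140 148 154 153 118  92  98 109 120 121 114 106  98 109 114 114
 115 115 115 114 116 113  89  94 109 117] [141 146 149 155 155 157 151 100  94 103 114 122 116 110 104 113 142 149
 152 153 155 156 155 153 151 150 151 151]
```

```bash
python3 - <<'E'
from h import *
i=cv2.imread("pics/w12.png").max(2).astype(float)
# leg outer edges: left leg: from background (bright) at col<280 ; print both legs rows
for r in range(246,300,4):print(r,'L',i[r,274:294].astype(int),'R',i[r,336:356].astype(int))
E
```

```text
246 L [150 151 151 151 152 151 148 135 104  92  98 105 110 114 114 114 114 114
 116 117] R [122 121 121 122 122 121 120 116 112 104 102 108 132 153 158 158 159 158
 157 158]
250 L [152 153 152 151 140 102  98 104 110 117 119 117 112 109 103 105 104 102
 102 101] R [103 102 103 100  98  95  99 108 112 119 122 117 110 107 124 151 154 153
 154 154]
254 L [152 153 153 151 137  95 103 110 119 120 113 105 102 123 147 151 152 147
 133 115] R [113 114 114 114 115 107  90  91 101 110 119 120 111 108 124 152 155 155
 156 156]
258 L [154 153 155 152 140 101 101 109 119 121 113 106 105 128 152 154 155 149
 130 116] R [116 117 116 116 114 111  96  91 101 111 118 120 112 106 116 149 154 153
 153 152]
262 L [152 152 152 151 137 100  99 110 116 120 115 107 102 116 148 150 151 144
 123 114] R [114 115 113 114 115 116 103  90 100 110 118 119 113 107 119 153 157 157
 157 157]
266 L [133 132 131 132 122  96  97 108 116 120 115 108 103 115 145 148 146 130
  78  63] R [102 111 112 114 120 125 101  90  99 110 118 118 114 107 111 132 134 133
 135 135]
270 L [ 85  85  86  84  82  82  96 108 114 120 117 109 1
[... 635 characters left out ...]
 78]
286 L [ 83  74  43  19  15  17  38  76 110 119 120 111 103  89  73  83  95 100
 103 109] R [ 73  75  75  73  71  70  70  82  97 108 115 119 115  99  56  22  15  16
  23  49]
290 L [ 73  37  17  15  14  19  36  75 109 118 118 114 103  89  63  60  60  58
  60  61] R [ 66  65  67  65  66  64  66  82  96 107 114 120 115  97  55  21  16  15
  16  23]
294 L [ 30  17  17  18  15  19  34  74 108 117 119 113 105  93  82  83  84  83
  82  83] R [ 86  83  85  85  84  83  76  81  96 106 114 120 115  99  54  18  12  17
  14  18]
298 L [ 13  14  15  15  16  19  37  75 107 115 118 113 106  98  88  89  90  89
  90  91] R [ 91  92  91  91  91  91  86  81  96 106 114 119 115  98  55  19  13  13
  15  15]
```

```bash
python3 -m crank '[{"linear":[0,0,0],"spin":0},{"linear":[0,0,0],"spin":0},{"linear":[0,0,0],"spin":0},{"linear":[0,0,0],"spin":0},{"linear":[0,0,-0.001],"spin":0},{"linear":[0,0,-0.004],"spin":0},{"linear":[0,0,-0.007],"spin":0},{"linear":[0,0,-0.007],"spin":0},{"linear":[0,0,-0.007],"spin":0},{"linear":[0,0,-0.007],"spin":0}]' 0.48
python3 -m crank '[{"linear":[0,0,0],"spin":0},{"linear":[0,0,0],"spin":0},{"linear":[0,0,0],"spin":0},{"linear":[0,0,0],"spin":0},{"linear":[0,0,0],"spin":0},{"linear":[0,0,0],"spin":0},{"linear":[0,0,0.001],"spin":0},{"linear":[0,0,0.002],"spin":0},{"linear":[0,0,0.003],"spin":0},{"linear":[0,0,0.003],"spin":0}]' 0.2
python3 -c "
from h import *
print(F(2)[:2])"
```

```text
clock: 30.65
position: [520.1, 187.9, 98.0]
orientation: [3.142, 0.0, -3.019]
ft_force: [-0.9, 0.0, -0.0]
width: 44.7
grasp_force: 0.0
clock: 31.48
position: [520.5, 188.0, 95.3]
orientation: [3.141, 0.001, -3.019]
ft_force: [0.5, -1.2, 4.7]
width: 32.5
grasp_force: 30.0
(array([ 1.18, -1.12,  4.89]), array([-47.5,  -0.5,  95.3]))
```

```bash
python3 -m crank '[{"linear":[0,0,0.0005],"spin":0},{"linear":[-0.0002,0,0.001],"spin":0},{"linear":[-0.0004,0,0.0015],"spin":0},{"linear":[-0.0006,0,0.002],"spin":0},{"linear":[-0.0007,0,0.0025],"spin":0},{"linear":[-0.0008,0,0.003],"spin":0},{"linear":[-0.0008,0,0.003],"spin":0},{"linear":[-0.0008,0,0.003],"spin":0},{"linear":[-0.0008,0,0.003],"spin":0},{"linear":[-0.0008,0,0.003],"spin":0}]'
python3 - <<'E'
from h import *
f,p,s,im=F(3,"wrist");print(f,p);i=im.max(2).astype(int);cv2.imwrite("pics/w13.png",im)
K,T=cam("wrist",s)
for q in((-68,0,93),(-60,0,93),(-63.4,0,101)):print(q,proj(np.array([[*(RT@q[:2]+OT),q[2]]]),K,T).round(1)[0])
print(i[230:270,316],i[230:270,292])
for r in range(252,300,8):print(r,'L',i[r,276:290],'R',i[r,340:354])
E
```

```text
clock: 32.42
position: [520.9, 188.0, 92.0]
orientation: [-3.142, -0.0, -3.019]
ft_force: [-0.2, -1.6, 5.1]
width: 32.5
grasp_force: 30.0
[-0.35 -1.07  4.51] [-47.1  -0.5  92. ]
(-68, 0, 93) [316.5 243.3]
(-60, 0, 93) [316.6 258.3]
(-63.4, 0, 101) [316.6 256.7]
[ 89  90  94 109 125 134 140 146 152 151 100  95 107 116 122 115 107  98
  95 102 111 114 114 116 116 115 115 113  95  92 107 117 120 121 120 120
 120 120 119 116] [ 91 102 118 132 137 143 148 154 156 152 120  96 101 112 124 117 111 104
 113 136 135 135 135 136 136 132 131 130 128 125 124 123 121 112  86  69
  69  65  66  66]
252 L [153 153 151 144 121  98 106 115 123 114 107 104 117 147] R [106  84  91 103 115 123 117 109 109 129 153 157 157 157]
260 L [150 150 151 144 119  97 104 115 123 117 108 101 112 146] R [107  89  89 103 112 122 117 111 112 131 154 157 157 158]
268 L [ 85  85  87  84  85  91 103 114 123 118 109 102 106 129] R [ 84 106  91 101 111 119 119 112 106 112 118  88  85  86]
276 L [ 85  85  74  36  19  39  76 110 123 120 111 100  80  35] R [ 52  51  81  97 108 119 122 112  94  43  20  21  46  76]
284 L [ 65  29  16  18  19  37  74 110 121 122 112 103  92  88] R [ 82  79  81  96 107 116 121 113  94  46  17  15  14  16]
292 L [ 17  14  14  16  18  35  73 108 118 120 112 104  90  78] R [ 84  82  79  94 106 118 123 116  99  57  22  15  16  12]
```

```bash
python3 -m crank '[{"linear":[0,0,0.0004],"spin":0},{"linear":[-0.0002,0,0.0008],"spin":0},{"linear":[-0.0004,0,0.0012],"spin":0},{"linear":[-0.0006,0,0.0016],"spin":0},{"linear":[-0.0007,0,0.002],"spin":0},{"linear":[-0.0008,0,0.0024],"spin":0},{"linear":[-0.0008,0,0.0024],"spin":0},{"linear":[-0.0008,0,0.0024],"spin":0},{"linear":[-0.0008,0,0.0024],"spin":0},{"linear":[-0.0008,0,0.0024],"spin":0}]'
python3 - <<'E'
from h import *
f,p,s,im=F(3,"wrist");print(f,p);i=im.max(2).astype(int);cv2.imwrite("pics/w14.png",im)
print(i[230:270,316],i[230:270,292])
for r in range(252,300,8):print(r,'L',i[r,276:290],'R',i[r,340:354])
E
```

```text
clock: 33.4
position: [521.6, 188.1, 89.5]
orientation: [3.142, -0.0, -3.019]
ft_force: [-1.9, -0.8, 4.0]
width: 33.0
grasp_force: 30.0
[-2.13 -0.29  4.02] [-46.3  -0.5  89.5]
[ 88  92  96 114 130 136 142 148 153 152 101  95 105 118 121 114 110  99
  96 101 112 116 116 116 117 114 117 114  95  90 107 116 119 121 121 119
 120 120 118 119] [ 91 107 124 133 139 146 150 157 155 153 120  96 101 110 121 117 111 104
 106 125 128 128 125 124 124 125 124 123 118 119 120 118 115 106  78  67
  64  64  62  65]
252 L [153 152 153 146 121  99 105 114 123 115 108 103 118 147] R [106  86  91 104 113 122 116 108 109 129 154 157 156 157]
260 L [151 151 151 144 118  95 104 114 123 117 108 100 111 146] R [108  89  89 102 112 119 117 110 112 133 156 159 158 160]
268 L [ 86  86  86  85  85  90 103 114 123 116 109 101 107 131] R [ 70  81  86  99 110 117 118 112 107 112 120  88  85  86]
276 L [ 84  84  73  35  19  40  76 111 122 120 110 100  78  34] R [ 81  53  80  96 109 118 122 112  98  54  22  21  47  78]
284 L [ 63  25  14  17  17  36  77 111 122 118 109 102  94 102] R [107  96  82  93 107 118 123 113  98  55  20  16  16  17]
292 L [ 13  16  16  14  20  36  76 110 122 120 111 102  90  79] R [ 84  81  79  93 105 116 124 115  99  56  21  13  15  13]
```

```bash
python3 -m crank '[{"linear":[-0.0005,0,0],"spin":0},{"linear":[-0.001,0,0],"spin":0},{"linear":[-0.0015,0,0],"spin":0},{"linear":[-0.002,0,0],"spin":0},{"linear":[-0.0025,0,0],"spin":0},{"linear":[-0.003,0,0],"spin":0},{"linear":[-0.0035,0,0],"spin":0},{"linear":[-0.004,0,0],"spin":0},{"linear":[-0.0045,0,0],"spin":0},{"linear":[-0.005,0,0],"spin":0}]'
python3 - <<'E'
from h import *
f,p,s,im=F(3,"wrist");print(f,p);i=im.max(2).astype(int);cv2.imwrite("pics/w15.png",im)
print(i[225:270,316],i[225:270,292])
E
```

```text
clock: 34.38
position: [526.7, 188.8, 89.6]
orientation: [3.142, 0.0, -3.019]
ft_force: [-2.9, -0.1, 2.6]
width: 32.7
grasp_force: 30.0
[-2.54  0.07  3.29] [-41.   -0.5  89.6]
[138 144 149 154 159 160 161 160 159 156 154 155 153 122  95  87  99 108
 123 122 114 107  97  89 100 112 121 122 122 123 123 122 122 121 120 119
 119 117 115 116 114 109  62  26  25] [146 151 158 158 159 160 158 156 152 153 153 154 132 130 124  95  94 106
 115 122 116 110 101 104 116 119 119 118 108  83  69  65  64  65  63  67
  80  99 111 111  78  41  26  23  24]
```

```bash
python3 -m crank '[{"linear":[-0.0004,0,0],"spin":0},{"linear":[-0.0008,0,0],"spin":0},{"linear":[-0.0012,0,0],"spin":0},{"linear":[-0.0016,0,0],"spin":0},{"linear":[-0.002,0,0],"spin":0},{"linear":[-0.0024,0,0],"spin":0},{"linear":[-0.0027,0,0],"spin":0},{"linear":[-0.003,0,0],"spin":0},{"linear":[-0.003,0,0],"spin":0},{"linear":[-0.003,0,0],"spin":0}]'
python3 - <<'E'
from h import *
f,p,s,im=F(3,"wrist");print(f,p);i=im.max(2).astype(int);cv2.imwrite("pics/w16.png",im)
print(i[225:262,316],i[225:262,292],i[225:262,340])
E
```

```text
clock: 35.37
position: [529.7, 189.2, 89.5]
orientation: [3.142, 0.0, -3.019]
ft_force: [-2.2, 1.5, 1.9]
width: 33.1
grasp_force: 30.0
[-1.35  1.65  2.34] [-38.2  -0.5  89.5]
[162 162 160 158 154 154 156 154 114 114 117 118 116 116 104  91  98  91
  94 109 120 123 123 123 123 122 123 122 120 120 119 118 116 116 116 115
 108] [161 159 154 152 155 153 134 120 124 125 125 125 121 121 117  94  94 107
 116 122 116 111 100  84  69  66  66  65  65  62  66  83 105 113 111  71
  35] [161 161 163 161 160 159 155 155 157 138 107 114 116 115  92  93 102 113
 125 120 110 101  92  98 106 106  86  70  70  66  66  63  63  70  78  96
  98]
```

```bash
python3 -m crank '[{"linear":[-0.0003,0,0],"spin":0},{"linear":[-0.0006,0,0],"spin":0},{"linear":[-0.0009,0,0],"spin":0},{"linear":[-0.0012,0,0],"spin":0},{"linear":[-0.0015,0,0],"spin":0},{"linear":[-0.0018,0,0],"spin":0},{"linear":[-0.002,0,0],"spin":0},{"linear":[-0.002,0,0],"spin":0},{"linear":[-0.002,0,0],"spin":0},{"linear":[-0.002,0,0],"spin":0}]'
python3 - <<'E'
from h import *
f,p,s,im=F(3,"wrist");print(f,p);i=im.max(2).astype(int);cv2.imwrite("pics/w17.png",im)
print(i[225:256,316],i[225:256,292],i[225:256,340])
E
```

```text
clock: 36.35
position: [531.2, 189.4, 89.3]
orientation: [3.142, -0.001, -3.019]
ft_force: [-5.6, 1.2, 2.6]
width: 32.4
grasp_force: 30.0
[-5.76  2.06  2.11] [-36.6  -0.5  89.3]
[159 156 156 156 152 110 113 116 118 118 119 118 117 116  96  94 111 120
 124 124 124 123 123 123 123 119 121 120 119 117 117] [153 153 154 150 124 125 126 121 120 121 121 120 121 119 115  90  97 109
 117 123 116 108  97  70  65  66  64  63  67  88 110] [163 161 158 155 157 158 153 105 114 117 118 118 119 118  94  95 107 116
 125 119 110 101  92  89  77  70  66  66  67  64  72]
```

```bash
python3 -m crank '[{"linear":[0.0005,0,0],"spin":0},{"linear":[0.0005,0,0],"spin":0},{"linear":[0.0005,0,0],"spin":0},{"linear":[0.0005,0,0],"spin":0},{"linear":[0.0005,0,-0.004],"spin":0},{"linear":[0.0005,0,-0.015],"spin":0},{"linear":[0.0005,0,-0.035],"spin":0},{"linear":[0.0005,0,-0.060],"spin":0},{"linear":[0.0005,0,-0.085],"spin":0},{"linear":[0.0005,0,-0.100],"spin":0}]' 0.55
python3 - <<'E'
from h import *
f,p,s,im=F(1,"wrist");print(f,p);i=im.max(2).astype(int);cv2.imwrite("pics/w18.png",im)
K,T=cam("wrist",s)
W=lambda q:proj(np.array([[*(RT@q[:2]+OT),q[2]]]),K,T).round(1)[0]
for L in(.9,1.1,1.2,1.4):
    u=np.array([np.cos(L),np.sin(L)]);n=np.array([-u[1],u[0]]);P=lambda a,b:np.array([-8,102])+a*u+b*n
    t=P(66,9);m=P(56,7);print(L,"tab end",t.round(1),W((t[0],0,t[1])),"mid",m.round(1),W((m[0],0,m[1])),"left edge",W((t[0],8,t[1])))
for q in((-60,0,94),(-63,0,101),(-60,15,94)):print(q,W(q))
for r in range(210,300,3):print(r,' '.join('%3d'%v for v in i[r,280:352:3]))
E
```

```text
clock: 37.33
position: [531.7, 189.5, 193.4]
orientation: [3.141, 0.003, -3.019]
ft_force: [-0.1, 0.4, 0.3]
width: 51.1
grasp_force: 0.0
[-0.06  0.36  0.27] [-36.2  -0.5 193.4]
0.9 tab end [ 26.  159.3] [316.9 348.9] mid [ 21.3 150.2] [316.8 335.5] left edge [328.9 348.9]
1.1 tab end [ 13.9 164.9] [316.9 337.3] mid [ 11.2 155.1] [316.8 325.8] left edge [329.3 337.2]
1.2 tab end [  7.5 166.8] [316.8 329.8] mid [  5.8 156.7] [316.8 319.6] left edge [329.5 329.7]
1.4 tab end [ -5.7 168.6] [316.8 312.1] mid [ -5.4 158.4] [316.7 305.2] left edge [329.7 312.1]
(-60, 0, 94) [316.  205.8]
(-63, 0, 101) [316.  203.4]
(-60, 15, 94) [335.  205.7]
210 139 139 141 141 135 106 102  69  70 112 115 114 115 115 116 112 100  90 112 143 147 147 147 148
213 111 116 119 120 117 106 104  60  61 109 110 110 109 110 111 106  62  67 110 140 144 145 145 146
216  32  34  21  21  26 105  84 100 104 108 108 110 109 110 109 102  59  79 111 110 129 132 135 135
219  21  21  22  19  23 104  80  23  25  28  30  37  44  49  57  62  72  69 110  39  26  28  33  37
222  50  78  65  63  51 106  83  29  28  23  22  19  22 
[... 1843 characters left out ...]

279 150 148 146 143 146 152 152 166  99  95  97  97  96  98 101 104  93 155 161 142 146 148 148 148
282 149 147 147 146 145 149 152  92 100  99 101 100  99 102 101 103  83  67 153 136 144 145 146 147
285 146 145 147 145 136  86  88  88  86  99 101 101  97 101 100 103  80  74  95  96 142 145 145 147
288 146 144 145 145 138 105 113 101  94  99 100 100  99 101 101 102  98  96 128 135 142 145 146 145
291 147 145 146 146 145 145 156 188 131  98 100 100  99 101 100 102 134 187 134 146 146 146 147 146
294 146 147 147 146 146 145 134 187 120  98 101 100 101 101 101 103 120 186 137 145 148 147 147 146
297 147 147 147 147 145 145 139 183 101  99 102  99  99 101 101 103  97 180 136 148 147 147 149 148
```

```bash
python3 -m crank '[{"linear":[0,0,0],"spin":0},{"linear":[0,0,0],"spin":0},{"linear":[-0.005,-0.002,0],"spin":0},{"linear":[-0.012,-0.004,0],"spin":0},{"linear":[-0.020,-0.0055,0.010],"spin":0},{"linear":[-0.024,-0.0055,0.020],"spin":0},{"linear":[-0.024,-0.0055,0.030],"spin":0},{"linear":[-0.024,-0.0055,0.040],"spin":0},{"linear":[-0.024,-0.0055,0.040],"spin":0},{"linear":[-0.024,-0.0055,0.040],"spin":0}]' 0
python3 - <<'E'
from h import *
i=cv2.imread("pics/w18.png").max(2).astype(int);print(i[290:380:2,316]);print(i[290:380:2,308])
s=sense();print(loc(s['position']),s['position'][2])
E
```

```text
clock: 38.22
position: [555.1, 186.7, 148.6]
orientation: [-3.141, -0.002, -3.019]
ft_force: [0.8, 0.1, 0.2]
width: 0.9
grasp_force: 0.0
[ 99  99 101  99  99 100 100  99  99 100 100 100 101  98  80  38  34  46
  45  48  52  53  56  55  58  59  59  61  60  61  59  55  56  80 130 127
 125  79  79  68  83  97  74  74  75]
[ 99 100 101 101 101 102 101 101 101 102 103 102 103 103  99  38  35  45
  44  46  52  52  55  55  57  58  60  60  61  59  59  56  53  82 134  90
  74  74  74  74  73  75  73  74  73]
[-13.27121564  -6.16836453] 148.57134954455884
```

```bash
python3 -m crank '[{"linear":[-0.008,0,0],"spin":0},{"linear":[-0.014,0,0],"spin":0},{"linear":[-0.019,0,0],"spin":0},{"linear":[-0.022,0,0.0005],"spin":0},{"linear":[-0.025,0,0.001],"spin":0},{"linear":[-0.0276,0,0.0015],"spin":0},{"linear":[-0.030,0,0.003],"spin":0},{"linear":[-0.032,0,0.0045],"spin":0},{"linear":[-0.0345,0,0.0063],"spin":0},{"linear":[-0.0366,0,0.0082],"spin":0}]'
python3 -c "
from h import *
print(F(2)[:2])"
```

```text
clock: 39.05
position: [591.9, 191.3, 141.2]
orientation: [3.141, -0.001, -3.019]
ft_force: [-5.2, -0.5, 1.1]
width: 0.3
grasp_force: 2.3
(array([-4.14,  0.53,  0.83]), array([ 24.1,  -6.3, 140.9]))
```

```bash
python3 -m crank '[{"linear":[-0.002,0,0.002],"spin":0},{"linear":[-0.004,0,0.004],"spin":0},{"linear":[-0.0055,0,0.006],"spin":0},{"linear":[-0.0075,0,0.0084],"spin":0},{"linear":[-0.009,0,0.0108],"spin":0},{"linear":[-0.0105,0,0.0132],"spin":0},{"linear":[-0.0115,0,0.015],"spin":0},{"linear":[-0.012,0,0.016],"spin":0},{"linear":[-0.012,0,0.016],"spin":0},{"linear":[-0.012,0,0.016],"spin":0}]'
python3 - <<'E'
from h import *
f,p,s,im=F(2,"wrist");print(f,p);cv2.imwrite("pics/w19.png",im)
K,T=cam("wrist",s)
W=lambda q:proj(np.array([[*(RT@q[:2]+OT),q[2]]]),K,T).round(1)[0]
for q in((-60,0,94),(-63,0,101),(-60,15,94),(-60,-15,94)):print(q,W(q))
E
```

```text
clock: 39.98
position: [604.0, 192.6, 125.4]
orientation: [-3.141, 0.0, -3.02]
ft_force: [-1.0, 1.0, 0.4]
width: 0.1
grasp_force: 0.5
[-0.73  0.78  0.35] [ 36.   -6.5 125.5]
(-60, 0, 94) [326.6  95.7]
(-63, 0, 101) [327.1  87.6]
(-60, 15, 94) [354.   95.5]
(-60, -15, 94) [299.3  95.9]
```

```bash
python3 - <<'E'
import cv2
i=cv2.imread("pics/w19.png").max(2).astype(int)
for r in range(60,270,5 ):print(r,' '.join('%3d'%v for v in i[r,282:372:3]))
E
```

```text
60  87  87  86  86  87  99 197 205 205 201 126  83  82  80  81  83  88  89  90  91  90  90  90  87  88  88  88  86  87  86
65  38  88  85  87 102 136 206 206 204 205 119  82  81  81  82  82 131 148 148 149 149 149 149 110  88  88  87  87  85  86
70  17  57  87  87  87 109 204 206 205 206 100  82  83  81  81  83  81 109 146 142 144 147 138  87  87  87  86  86  87  86
75  42  87  87  87  87  87  86 114 122  85  85  83  84  83  83  82  87 142 198 154  86  85 171 180 180 179 172 151 159 148
80  90  91  92  90  90  92 171 180 101  87  87  86  86  86  87  88  84  85  84  85  83  84 120 180 181 181 180 148 161 153
85 169 168 170 169 169 169 168 169 168 168 168 167 168 171 245 245 245 244 244 244 244 243 243 239 238 238 242 240 163 164
90 172 173 173 173 173 174 174 174 174 175 174 175 176 175 178 245 246 246 187 175 176 177 176 174 174 175 175 174 175 173
95 175 175 175 176 176 176 175 144 144 143 141 142 148 149 149 149 149 149 149 156 158 159 163 176 176 175 176 175 175 176
100 169 169 169 169 170 170 170 138 136 137 124 142 142 142 142 142 141 142 141 136 134 135 146 172 174 173 173 173 
[... 3399 characters left out ...]
 128 129 131 128 130 128 128 132 130 132 134  87 131 103 101 103 103 103 103 104
245 100 101 101 102 100 100 101 111 124 124 131 129 133 129 130 130 129 132 131 132 137 118 131 104 103 103 102 102 103 102
250  99 100 100 102 103 101 102 100 103 100 129 129 133 129 132 130 131 134 132 133 137  98 102 103 102 103 103 102 101 102
255 157 144 108 108 101 102 103 100 100 101 129 130 133 130 132 132 132 134 132 133 137 105 103 102 102 103 101 100 101  99
260  98  99 100 100  99 101 100  99 101 101 129 132 135 130 135 131 132 134 133 134 138 110 102 104 101 101 100  99 100 100
265 100  99 100  98  98  98 100 100  99  99 126 132 135 130 133 133 132 134 133 134 139 112 102 102 100  99 100  99 100 100
```

```bash
python3 -m crank '[{"linear":[-0.0005,0,0.001],"spin":0},{"linear":[-0.001,0,0.002],"spin":0},{"linear":[-0.0015,0,0.003],"spin":0},{"linear":[-0.002,0,0.004],"spin":0},{"linear":[-0.0025,0,0.005],"spin":0},{"linear":[-0.003,0,0.006],"spin":0},{"linear":[-0.003,0,0.007],"spin":0},{"linear":[-0.0035,0,0.008],"spin":0},{"linear":[-0.0035,0,0.008],"spin":0},{"linear":[-0.0035,0,0.008],"spin":0}]'
python3 -c "
from h import *
print(F(2)[:2])"
```

```text
clock: 40.92
position: [607.3, 193.1, 117.2]
orientation: [-3.141, -0.0, -3.019]
ft_force: [0.3, -0.3, 0.8]
width: 0.5
grasp_force: 0.1
(array([ 0.44, -0.32,  0.65]), array([ 39.3,  -6.5, 117.2]))
```

```bash
python3 -m crank '[{"linear":[0,0,0.001],"spin":0},{"linear":[0,0,0.002],"spin":0},{"linear":[-0.0005,0,0.003],"spin":0},{"linear":[-0.0005,0,0.004],"spin":0},{"linear":[-0.0005,0,0.005],"spin":0},{"linear":[-0.001,0,0.006],"spin":0},{"linear":[-0.001,0,0.006],"spin":0},{"linear":[-0.001,0,0.006],"spin":0},{"linear":[-0.001,0,0.006],"spin":0},{"linear":[-0.001,0,0.006],"spin":0}]'
python3 - <<'E'
from h import *
f,p,s,im=F(2,"wrist");print(f,p);cv2.imwrite("pics/w20.png",im);i=im.max(2).astype(int)
for r in range(200,300,5):print(r,' '.join('%3d'%v for v in i[r,282:372:3]))
E
```

```text
clock: 41.85
position: [608.3, 193.2, 111.4]
orientation: [3.142, 0.0, -3.019]
ft_force: [0.3, -0.3, 1.0]
width: 0.3
grasp_force: 0.0
[0.44 0.37 0.55] [ 40.3  -6.4 111.4]
200 102 101 101 103 100 122 125 109 109 127 136 139 138 137 132 135 135 138 135 138  88 119  99 107 115 132  97 104 103 103
205 101 100 101 103  99 118 127  94 136 125 135 138 140 136 132 134 136 138 136 138  87 147 113 134 114 131  97 101 104 105
210 101 101 102 102  97 118 129  97 105 109 118 112 115 117 114 113 115 120 120 115 115 120  74  74 112 129  63 102 103 103
215 100 102 101 102  76  75  75  74  74  78 135 136 139 137 137 135 137 140 139 138 144 121  74  74  74  74  74 102 103 103
220 100 101 102 100  77 111 130  90 102 101 136 134 138 136 137 136 137 141 138 137 142 129 123 117 113 130 101 103 102 103
225 102 101 101 101 101 103 103 126 130 123 135 134 137 137 136 135 136 140 137 137 143 130 130 131 104 105 105 103 104 103
230 103 103 102 101 101 102 101 126 129 123 134 133 139 135 135 134 135 139 137 138 142 130 130 131 103 105 104 103 104 105
235 102 103 103 101 102 102  99 125 114  71 134 133 138 134 1
[... 850 characters left out ...]
  67  79  50  97  96  94  95  98 108 131 137 126 105 103 101 100  98 100 101 100
275 103  96  95  95  95  95  94  95  95  96  53  71  34  95  95  94  95  96  96  95  95  97 103 104 101 100  99 101 100 101
280 102  94  94  94  95  93  95  95  95  95  43  71  28  95  95  95  95  95  95  95  95  94  97 101 100 100 100 100 100 101
285  63  56  55  56  54  55  53  55  57  94  42  69  29  94  56  54  56  55  56  55  56  55  54  58  59  60  60  59  59  59
290  20  22  21  23  23  23  24  23  23  91  32  71  25  94  24  25  24  22  23  24  22  21  24  23  22  22  23  22  23  24
295  22  22  24  22  21  24  22  21  21  92  29  68  24  93  21  23  22  23  23  20  20  24  24  22  21  21  24  25  23  22
```

```bash
python3 -m crank '[{"linear":[0,0,0.0007],"spin":0},{"linear":[0,0,0.0014],"spin":0},{"linear":[0,0,0.0021],"spin":0},{"linear":[0,0,0.0028],"spin":0},{"linear":[0,0,0.0035],"spin":0},{"linear":[0,0,0.004],"spin":0},{"linear":[0,0,0.004],"spin":0},{"linear":[0,0,0.004],"spin":0},{"linear":[0,0,0.004],"spin":0},{"linear":[0,0,0.004],"spin":0}]'
python3 - <<'E'
from h import *
f,p,s,im=F(2,"wrist");print(f,p);i=im.max(2).astype(int);cv2.imwrite("pics/w21.png",im)
for r in(215,225,240,250,260):print(r,'L',i[r,304:318],'R',i[r,336:354])
E
```

```text
clock: 42.78
position: [608.3, 193.2, 107.4]
orientation: [3.142, 0.0, -3.019]
ft_force: [0.4, 0.4, -0.1]
width: 0.6
grasp_force: 0.0
[ 0.18  0.26 -0.3 ] [ 40.3  -6.4 107.4]
215 L [ 72  72  72  73  71  79 100 128 130 128 128 130 130 131] R [132 132 131 131 133 134 136 136 136 126  97  78  76  77  76  78  77  76]
225 L [128 129 131 131 131 124 112 125 129 128 129 128 130 132] R [132 132 131 130 134 133 136 137 137 132 124 130 131 132 134 135 134 120]
240 L [125 119  91  73  70  70  86 119 128 129 128 129 130 131] R [132 132 132 131 133 135 135 137 135 124  87  74  87 114 130 134 131 120]
250 L [100 103 104 104 103 102 105 116 129 130 128 129 130 131] R [131 131 130 130 133 136 136 136 135 127 105 105 105 105 105 106 105 104]
260 L [103 103 104 104 104 104 103 108 129 129 128 128 128 130] R [131 130 130 131 132 133 135 136 133 125 105 105 106 106 105 106 106 105]
```

```bash
python3 -m crank '[{"linear":[0,0,0.0004],"spin":0},{"linear":[0,0,0.0008],"spin":0},{"linear":[0,0,0.0012],"spin":0},{"linear":[0,0,0.0016],"spin":0},{"linear":[0,0,0.002],"spin":0},{"linear":[0,0,0.002],"spin":0},{"linear":[0,0,0.002],"spin":0},{"linear":[0,0,0.002],"spin":0},{"linear":[0,0,0.002],"spin":0},{"linear":[0,0,0.002],"spin":0}]'
python3 - <<'E'
from h import *
s=sense();K,T=cam("wrist",s);im=grab_frame("wrist");cv2.imwrite("pics/w22.png",im)
i=im.max(2).astype(int)
W=lambda q:proj(np.array([[*(RT@q[:2]+OT),q[2]]]),K,T).round(1)[0]
def door(a,d,off,z):
    x,y=-off,-d;return (-47+x*np.cos(a)+y*np.sin(a),52-x*np.sin(a)+y*np.cos(a),z)
for a in(.085,.02):print(a,W(door(a,98,0,88)),W(door(a,10,0,88)),W(door(a,98,22,88)),W(door(a,10,22,88)))
for r in range(50,130,4):print(r,i[r,236:420:8])
E
```

```text
clock: 43.72
position: [608.3, 193.2, 105.4]
orientation: [3.142, 0.0, -3.019]
ft_force: [0.0, 0.0, -1.4]
width: 0.3
grasp_force: 0.0
0.085 [237.8  92.8] [409.  107.2] [238.9  45.2] [415.4  60.6]
0.02 [237.9 106. ] [408.9 108.5] [236.1  59.2] [412.4  61.8]
50 [135 126  30  28  23  19  88 120 211 210  83  85 150 151 152  90  88  88
 136 102  87 153 172]
54 [136 137  28  22  20  17  88  90 211 211  86  83 123 151 153  89  89  89
  95 125 165 207 220]
58 [138 178  41  26  15  14  88  89 206 209  86  85  85 144 149  99  99  88
  90 127 166 166 226]
62 [141 166  68  49  21  28  90  90  88  90  86  85  91 206  87 184 171 143
  90 131  97 103 226]
66 [202 214 156 155 155 155 155 154 155 151 218 220 218 214 210 208 215 210
 206 208 196 189 211]
70 [184 245 175 175 176 176 176 176 177 178 178 249 249 249 249 249 249 249
 249 248 248 248 247]
74 [180 249 173 174 176 177 177 177 178 178 180 250 250 250 250 250 249 250
 249 250 249 249 248]
78 [176 249 172 172 173 172 174 173 173 175 175 247 249 249 249 249 249 249
 249 249 249 247 246]
82 [180 250 177 177 177 178 179 179 170 139 227 225 225 226
[... 423 characters left out ...]
78 163]
102 [182 250 168 168 170 170 171 105  86  73 138 135 135 134  75 124 178 177
 178 176 178 177 159]
106 [185 234 144 147 146 148 149 108 120  85 142 142 143 142  72 125 160 159
 161 161 162 163 147]
110 [187 176 110  86  86  89  89  92 103 135 135 136 136 136 135 125 105 107
 108 110 111 113  72]
114 [189 198  36  28  26  26  27  69  57  26  26  26  27  25  25 124  27  25
  26  27  26  85  68]
118 [185 188  42  27  27  28  25  68  70  29  29  29  27  26  31 125  28  28
  29  26  25  86  65]
122 [181 186  38  25  24  24  24  63  70  28  25  28  30  30  33 125  39  39
  48  52  57  74  74]
126 [180 135 123  88  90  89  91  90  98  93  94  96  97  96  97 125  99 100
  99 101 103 102 130]
```

```bash
python3 -m crank '[{"linear":[0,0,0.0004],"spin":0},{"linear":[0,0,0.0008],"spin":0},{"linear":[0,0,0.0012],"spin":0},{"linear":[0,0,0.0016],"spin":0},{"linear":[0,0,0.002],"spin":0},{"linear":[0,0,0.0024],"spin":0},{"linear":[0,0,0.0027],"spin":0},{"linear":[0,0,0.003],"spin":0},{"linear":[0,0,0.003],"spin":0},{"linear":[0,0,0.003],"spin":0}]'
```

```text
clock: 44.6
position: [608.6, 193.3, 103.5]
orientation: [3.141, 0.001, -3.019]
ft_force: [-2.3, -1.2, 9.3]
width: 0.4
grasp_force: 5.1
```

The lever is hard on its stop at flat height and the door is drawn parallel, so I'll withdraw, check and hand in.

```bash
python3 -m crank '[{"linear":[0,0,-0.01],"spin":0},{"linear":[0,0,-0.03],"spin":0},{"linear":[0,0,-0.06],"spin":0},{"linear":[0,0,-0.09],"spin":0},{"linear":[0.03,0,-0.11],"spin":0},{"linear":[0.06,0,-0.13],"spin":0},{"linear":[0.09,0,-0.14],"spin":0},{"linear":[0.10,0,-0.14],"spin":0},{"linear":[0.10,0,-0.14],"spin":0},{"linear":[0.10,0,-0.14],"spin":0}]'
python3 - <<'E'
from h import *
f,p,s,im=F(2,"wrist");print(f,p);cv2.imwrite("pics/w23.png",im);i=im.max(2).astype(int)
K,T=cam("wrist",s)
W=lambda q:proj(np.array([[*(RT@q[:2]+OT),q[2]]]),K,T).round(1)[0]
def door(a,d,off,z):
    x,y=-off,-d;return (-47+x*np.cos(a)+y*np.sin(a),52-x*np.sin(a)+y*np.cos(a),z)
for a in(.085,.02):print(a,[W(door(a,d,o,88)).tolist() for d,o in((98,0),(10,0),(98,22),(10,22))])
print("keeper",W((-56,0,101)),"flat tab end",W((58,0,111)),"lever30",W((22,0,107)))
for r in range(215,300,5):print(r,i[r,276:372:4])
E
```

```text
clock: 45.43
position: [509.2, 181.1, 242.4]
orientation: [3.142, 0.001, -3.019]
ft_force: [-0.6, -0.1, -0.3]
width: 0.3
grasp_force: 0.0
[ 0.21 -0.07  0.04] [-59.2  -6.  241.8]
0.085 [[274.6, 225.9], [365.2, 233.0], [275.8, 203.4], [367.8, 210.6]]
0.02 [[274.5, 232.4], [365.1, 233.6], [274.2, 209.9], [366.3, 211.2]]
keeper [322.1 228. ] flat tab end [322.5 343.6] lever30 [322.3 308.1]
215 [232 234 233 233 234 233 233 234 233 234 233 233 161 151 161 151 151 151
 151 182 151 150 150 124]
220 [232 234 234 234 234 234 233 234 198 170 144 149 150 173 184 233 234 234
 233 234 233 234 234 170]
225 [231 234 234 234 234 234 234 233 135 109 160 157 155 153 107 157 199 234
 234 234 234 234 234 149]
230 [226 233 233 233 233 233 233 165 163 160 209 205 209 198 129 187 229 234
 234 235 234 233 234 107]
235 [ 72  31  39  35  36  35  35 165  91 135 161 160 159 159 153 170  38  40
  40  43  43  43  59 106]
240 [155  55  56  55  54  57  60 162  68  67  72  74  77  79  81 169  76  88
  90  94  96 101  97 170]
245 [103 151 153 151 149 148 149 160  84 151 151 152 153 151 152 169 148 149
 149 151 151 150
[... 264 characters left out ...]
 196 201 198 192 167 147 149
 151 151 150 148 142 182]
265 [125 149 148 147 148 151 152 143 112 140 206 193 196 199 147 161 115 149
 147 148 148 148 140 133]
270 [162 148 149 150 140  92  81  79  79  54  66  78  79  80  78 114 137 148
 150 148 147 151 141 116]
275 [144 147 142  80  79  80  79  80  78  44  29  76  80  80  80  80  80  84
 151 150 148 151 138 117]
280 [137 147  85  80  79  80  79  79  80  33  50  77  80  81  80  80  78  79
 125 148 149 147 134 132]
285 [73 79 44 45 44 44 44 45 61 33 54 77 45 45 46 45 44 45 48 80 80 80 72 50]
290 [19 15 18 17 14 18 14 18 46 22 54 76 16 19 18 20 17 15 18 20 19 19 16 17]
295 [15 14 19 18 18 20 19 17 46 23 88 75 16 17 17 18 17 19 20 16 17 18 16 17]
```

```bash
python3 -c "
from workcell import *
print(close_job())"
```

```text
the job is handed in; nothing more can be done
None
```

I closed the tester and handed the job in at about 46 s: the door is drawn shut, the bar is caught under the keeper's lip, and the lever is flat on its stop and stayed there after the arm withdrew. The highest push I measured was about 12 N on the door and 9 N on the lever, apart from an accidental push of about 20 N on the roof while I was checking the fingertip height.

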